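# Pack and wedge the gap behind a lens carriage

## Task

Close the gap between the blue lens carriage's sprung nose and the aluminium end stop on the rail: stand spacer plates from the rack upright on the rail in the gap, against the stop, as many as it takes for the brass wedge to jam in the space that is left beside the carriage, neither dropping to the bottom nor standing almost wholly out. Then press the wedge firmly down between plates and carriage until the stack is tight and the nose gives a little, and finish still gripping the wedge and pressing it in. Unused plates stay in the rack; leave the other things lying about alone.

Things in the scene. Friction and masses are not known exactly. Their poses are not given: they have to be found in the camera images.
- rail: fixed grey base plate of the fixture, 70 (x) x 138 (y) x 8 (z) mm, on the worktop; origin at worktop height; its y axis runs along the rail from the carriage to the end stop, across the gap. Its top (the bed) is 8 mm above the worktop. Fixed equipment between rail and rack is up to about 0.2 m high: carry parts over it.
- stop_face (a point): the bottom middle of the flat face of the end stop, on the bed; axes as the rail's. The end stop is a rigid aluminium block, 54 (x) x 22 (y) x 45 (z) mm, fixed on the bed at the rail's +y end; the gap lies on its -y side.
- carriage: blue lens carriage, fixed on the rail, 54 (x) x 44 (y) x 45 (z) mm, dark lens barrel on its far side; axes as the rail's; origin at the bottom middle of the flat face (of its sprung nose, at rest) that looks to the stop, on the bed. The gap, open at top and ends, is 21 to 31.5 mm, different each time: along the rail's y from here to stop_face. Nothing here is over 45 mm above the bed.
- nose (a joint): travel of the carriage's sprung nose, an upright blue block 54 (x) x 14 (y) x 45 (z) mm that faces the stop, in m: 0 at rest, growing to 0.006 as it is pushed back along the rail's -y, away from the stop (2 N per mm).
- rack: fixed white block, 64 (x) x 124 (y) x 26 (z) mm, origin at the centre of its underside, z up; its four slots, each long along x and open at the top, have floors 6 mm above the worktop: three for the plates at y = +42, +14 and -14 mm (3 mm longer than the plate, 9.5 mm wide), one for the wedge at y = -46 mm (53 x 11.7 mm).
- plate_1: upright aluminium spacer plate, the narrowest of three, 34 (x) x 8 (y, thickness) x 75 (z) mm, 65 g; origin at the centre of its underside, z up. It stands 20 mm deep in a slot of the rack, upper part free; grip it by its narrow edges, 34 mm apart along its x. Put narrower ones in the gap before wider ones, so that the fingers pass outside those already there.
- plate_2: upright aluminium spacer plate, the middle one of three, 40 (x) x 8 (y, thickness) x 75 (z) mm, 65 g; origin at the centre of its underside, z up. It stands 20 mm deep in a slot of the rack, upper part free; grip it by its narrow edges, 40 mm apart along its x. Put narrower ones in the gap before wider ones, so that the fingers pass outside those already there.
- plate_3: upright aluminium spacer plate, the widest of three, 46 (x) x 8 (y, thickness) x 75 (z) mm, 65 g; origin at the centre of its underside, z up. It stands 20 mm deep in a slot of the rack, upper part free; grip it by its narrow edges, 46 mm apart along its x. Put narrower ones in the gap before wider ones, so that the fingers pass outside those already there.
- wedge: brass wedge, 50 mm wide (x), 75 mm high (z), 140 g, tip down in the rack's last slot (leaning up to 2 degrees); origin at the centre of its tip's underside, z up. Straight face at y = +2 mm; tapered face from y = -2 mm at the tip to -20 mm at 50 mm height (4 mm thick at the tip, 0.36 mm more per mm of height, 22 mm at 50 mm). It already faces as in the gap: straight to the plates, taper to the carriage.
- wedge_head (a point): centre of the wedge's head, 62.5 mm above its tip; head 50 (x) x 22 (y) x 25 (z) mm, gripped by its ends, 50 mm apart along x. The wedge jams where its thickness at the nose's top edge (45 mm above the bed) equals the space left between last plate and carriage: 7 to 16 mm of space with the nose at rest is right. When tight its tip is 1.5 to 41 mm above the bed.
- ring: bystander, loose, not part of the job, leave it alone: steel vacuum flange ring with a dark seal, 41 mm across, 14 mm high; origin at the centre of its underside.
- cap: bystander, loose, not part of the job, leave it alone: round black cap with a white face, 61 mm across, 13 mm high; origin at the centre of its underside.
- tape: bystander, loose, not part of the job, leave it alone: white tape roll, 59 mm across, 18 mm high; origin at the centre of its underside.
- adapter: bystander, loose, not part of the job, leave it alone: grey coaxial adapter, 22 x 56 x 20 mm; origin at the centre of its underside.
- screw: bystander, loose, not part of the job, leave it alone: grey steel cap screw lying on its side, 27 mm long, 10 mm thick; origin at its underside.

How it is judged:
By the outcome, as a careful person would: the job done as asked, in the order asked, and still so for the second after the job is handed in, while the arm keeps its last pose, push and grip.
It also fails if it takes over 72 s, if anything falls off the work surface, if the arm or the gripper's body presses on something with over 40 N, if the wrist force passes 120 N, or if a joint passes its speed limit or range.

## Robot

A 6-joint arm with a two-finger parallel gripper is mounted at the origin on a cart in front of the work surface, level with it; the furniture and walls round the work are solid. World frame = base frame: x ahead of the robot, y to its left, z up, the work surface at z = 0. Lengths are in m, angles in rad, forces in N, time in s.
With the tool pointing down it reaches from about 0.25 to 0.775 m from the base axis. Payload 4 kg.
Tool frame: the origin (TCP) lies at the very end of the fingers, on their centre line; the grasp point (between the pads) lies 19 mm behind it; z points along the fingers, y is the direction in which the jaws open and shut (so a half turn about z gives the same grasp; the last joint's range is limited). The gripper opens to 94 mm and grips with 3 to 60 N. Pads are 16 mm wide; open, the fingers measure 119 mm over their backs; the gripper's body (75 mm by 177 mm) begins 78 mm behind the grasp point.
Start: joints at [1.203, 0.087, 1.371, -0, 1.684, -0.103], TCP at [0.144, 0.531, 0.206] pointing down, gripper open.
Joint ranges: [-3.1, 3.1], [-0.76, 2.03], [0.27, 2.55], [-1.08, 4.22], [0.17, 2.65], [-2.57, 2.57]. Speed limits (rad/s): [2.79, 2.79, 3.14, 3.14, 3.14, 3.14].

## Interface

Orientations are given as [roll, pitch, yaw] about the fixed x, y, z axes, in that order (R = Rz(yaw) Ry(pitch) Rx(roll)).
In Python, from bench import robot, snapshot, calibration gives the robot as it stands. The module is installed in compiled form; this text tells all that it offers.
- The arm moves only by the tool servo_tool, never from a script. Its argument "series" is text: rows parted by semicolons, each of 5 numbers parted by spaces: the closure, from -1 (fully open) to 1 (shut), then the shift along the tool's x, y, z in cm, then the turn about the tool's z in rad. A call has 1 to 20 rows; each row is the pose to reach, as a shift and turn from the pose commanded when the call began, along the tool's axes at that moment; what a row does not reach only later rows make up. A row lasts 1/12 s, in which the tool goes at most 41.7 mm and 7.16 degrees, less where a joint would pass 70% of its speed; a pose out of reach is approached as far as the arm can. A call with a gripper value outside its range is refused whole. The fingers move at their own pace and stop on an object; the grip force is fixed at half the most. Time passes only in rows, so rows that repeat a pose let the fingers close. It gives the time, the measured TCP pose, the force and the opening at its end, in the units of the state.
- robot.get_obs(): the state, without advancing time (a new reading comes with each control period).
- snapshot(name): name is "scene" or "top"; returns (picture, depth): 420x560x3 uint8, red, green, blue; 420x560 float32, m along the optical axis (not along the pixel's ray), 0 where there is no reading.
- calibration(name): a dict with "fx", "fy", "cx", "cy" (pixels), "k1" (the pictures are not rectified: a ray, as slopes to the right and down, at radius r is drawn at 1 + k1 r^2 times it, then the intrinsics apply), "rvec" (rotation vector, rad) and "tvec" (3), from world to camera coordinates, as OpenCV has them. Camera axes: x right, y down, z forward; pixel columns grow to the right and rows downward; lengths in m; the calibration is good to about 2 mm. A picture is of the moment at which its call begins. calibration takes no time and is no camera call.
- robot.close_job(): hands the job in, once; it reports no verdict.
The state is a dict: "time": time; "joint_positions": joint angles; "qvel": joint speeds; "joint_torque": joint torques, N m; "tool_pos": TCP position; "ee_rot": TCP orientation; "wrist_force": force on the tool from outside, world axes, zero at the start; "wrist_torque": the same for the moment, N m; "width": finger opening in m.
Only numpy, scipy, OpenCV 4.12 (cv2) and the standard library are available. Lean on these libraries where they do the work, as an engineer would, in place of code of your own. Each camera call takes 0.05 s, during which the arm holds its last target. There are 200 camera calls.

## Working session

There is one attempt and no reset: what is moved stays moved. The work goes in short steps, Python scripts to look and compute and a tool call to move; the robot and the scene stay as the last step left them, time stands still between calls to the robot, and variables do not carry over. Pictures are saved under pics/ and viewed, about 8 in all and at most 12, crops included, and the job is handed in when it is done.

Besides the shell and the picture viewer there is one more tool, called after ">>>" as name(argument=value, ...) on one line, values as JSON. servo_tool: Moves the arm, as the interface text tells. Its arguments: {"type":"object","properties":{"series":{"type":"string"}},"required":["series"]}

```bash
mkdir -p pics
cat > h.py <<'E'
import numpy as np, cv2
from bench import robot, snapshot, calibration
def cam(n):
    c=calibration(n); R=cv2.Rodrigues(np.array(c["rvec"],float))[0]; return c,R,np.array(c["tvec"],float).ravel()
def cloud(n,depth):
    c,R,t=cam(n); h,w=depth.shape
    K=np.array([[c["fx"],0,c["cx"]],[0,c["fy"],c["cy"]],[0,0,1.]])
    v,u=np.mgrid[:h,:w]
    p=cv2.undistortPoints(np.stack([u,v],-1).reshape(-1,1,2).astype(float),K,np.array([c["k1"],0,0,0.])).reshape(h,w,2)
    P=np.dstack([p[...,0]*depth,p[...,1]*depth,depth]); W=(P-t)@R
    W[depth<=0]=np.nan; return W
def shot(n,tag):
    im,d=snapshot(n); cv2.imwrite(f"pics/{tag}.png",im[...,::-1]); np.save(f"pics/{tag}.npy",d); return im,d,cloud(n,d)
E
python3 - <<'E'
from h import *
for n in("scene","top"):
    im,d,W=shot(n,n+"0"); np.save(f"W_{n}.npy",W); c,R,t=cam(n); print(n,c,-R.T@t)
o=robot.get_obs(); print({k:np.round(v,3) for k,v in o.items()})
E
```

```text
scene {'fx': 532.5486647027911, 'fy': 532.5486647027911, 'cx': 277.29845272491383, 'cy': 213.34904006842874, 'k1': -0.1177315788986085, 'rvec': array([ 1.99581719, -0.69352175,  0.38282698]), 'tvec': array([-0.40489669,  0.23020162,  1.21434402])} [-0.24761281 -0.99818068  0.79617129]
top {'fx': 535.9374914703742, 'fy': 535.9374914703742, 'cx': 282.99935658635184, 'cy': 216.9966916230917, 'k1': -0.14320808583149483, 'rvec': array([ 2.14146011, -2.18943186,  0.13228044]), 'tvec': array([-0.01089862,  0.49812221,  1.48116914])} [ 0.32482438 -0.00923354  1.52856482]
{'time': np.float64(0.1), 'joint_positions': array([ 1.203,  0.088,  1.372, -0.   ,  1.684, -0.103]), 'qvel': array([ 0.001, -0.001, -0.004,  0.   ,  0.001,  0.001]), 'joint_torque': array([ 2.0000e-03, -3.4125e+01, -3.0330e+01,  7.2000e-02,  3.0000e-02,
       -0.0000e+00]), 'tool_pos': array([0.144, 0.53 , 0.204]), 'ee_rot': array([-3.14 , -0.   ,  2.877]), 'wrist_force': array([0.321, 0.774, 0.425]), 'wrist_torque': array([-0.053, -0.018,  0.009]), 'width': np.float64(0.094)}
```

View pics/top0.png

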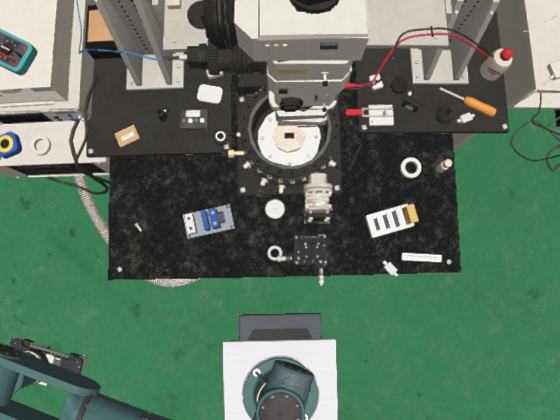

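View pics/scene0.png

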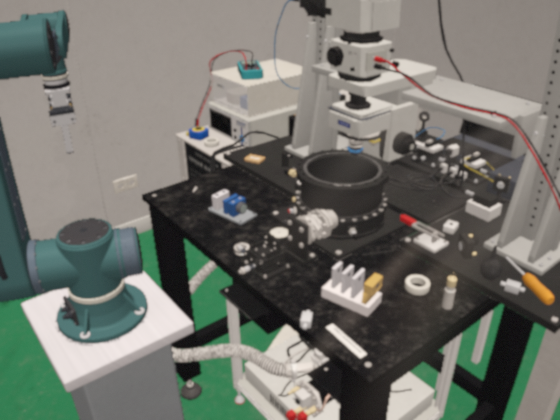

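The top view shows the rail at about (208,221) with the stop on its left, and the rack at about (391,219) with the wedge on its right. Next I'll enlarge both and overlay height data.

Run:
```python
from h import *
im=cv2.imread("pics/top0.png"); W=np.load("W_top.npy")
a=cv2.resize(im[198:246,173:243],None,fx=8,fy=8,interpolation=cv2.INTER_CUBIC)
b=cv2.resize(im[195:243,360:430],None,fx=8,fy=8,interpolation=cv2.INTER_CUBIC)
for i,(q,u0,v0) in enumerate(((a,173,198),(b,360,195))):
    for k in range(0,70,10): cv2.putText(q,str(u0+k),(k*8,8),0,.35,(0,255,255),1)
    for k in range(0,48,10): cv2.putText(q,str(v0+k),(0,k*8+8),0,.35,(0,255,255),1)
s=np.vstack([a,b]); s=cv2.resize(s,None,fx=.78,fy=.78); cv2.imwrite("pics/crop0.png",s); print(s.shape)
def rect(W,box,zl,zh,nm):
    (u0,v0,u1,v1)=box; P=W[v0:v1,u0:u1].reshape(-1,3); P=P[(P[:,2]>zl)&(P[:,2]<zh)]
    r=cv2.minAreaRect((P[:,:2]*1000).astype(np.float32)); print(nm,len(P),P.mean(0).round(4),r,"z",np.percentile(P[:,2],[5,50,95]).round(4))
rect(W,(175,198,243,246),.004,.014,"railbed")
rect(W,(175,198,243,246),.044,.060,"blocks")
rect(W,(360,195,430,243),.02,.03,"rack")
rect(W,(360,195,405,243),.06,.1,"plates")
rect(W,(403,195,430,243),.06,.1,"wedge")
```

```text
(599, 437, 3)
railbed 769 [0.4894 0.1871 0.0076] ((492.571044921875, 192.16299438476562), (194.390380859375, 135.9744110107422), 88.85711669921875) z [0.0042 0.0072 0.0125]
blocks 438 [0.4915 0.1968 0.0523] ((492.1649169921875, 196.45252990722656), (52.04016876220703, 108.3420639038086), 11.841435432434082) z [0.0464 0.0524 0.0579]
rack 427 [ 0.4776 -0.3141  0.0261] ((481.98577880859375, -324.04736328125), (61.56181716918945, 123.8573989868164), 14.338446617126465) z [0.022  0.0264 0.0293]
plates 190 [ 0.479  -0.3133  0.0778] ((477.0072021484375, -312.196533203125), (43.218570709228516, 66.08133697509766), 17.534954071044922) z [0.0632 0.0795 0.0864]
wedge 158 [ 0.4948 -0.3735  0.0796] ((495.4190979003906, -374.8066101074219), (47.2696418762207, 23.525840759277344), 13.888991355895996) z [0.0655 0.0809 0.0864]
```

View pics/crop0.png

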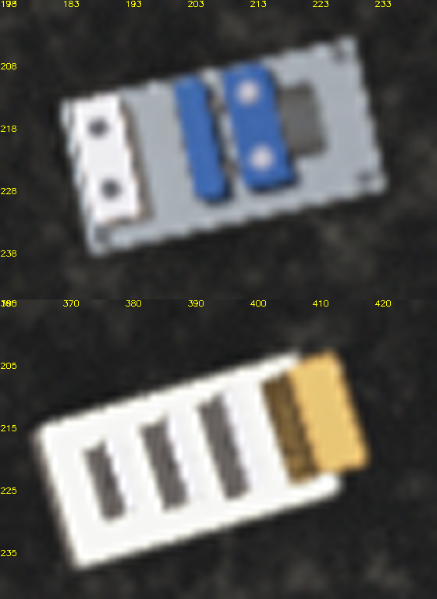

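```bash
cat >> h.py <<'E'
def rectify(n,im,org,yaw,z,xr=50,yr=80,s=2.5):
    # rows: local x from +xr down to -xr ; cols: local y from +yr to -yr (mm)
    c,R,t=cam(n); K=np.array([[c["fx"],0,c["cx"]],[0,c["fy"],c["cy"]],[0,0,1.]])
    X,Y=np.meshgrid(np.arange(xr,-xr,-1/s),np.arange(yr,-yr,-1/s),indexing="ij"); h,w=X.shape
    C,S=np.cos(yaw),np.sin(yaw)
    P=np.stack([org[0]+(C*X-S*Y)/1e3,org[1]+(S*X+C*Y)/1e3,np.full_like(X,z)],-1).reshape(-1,3)
    q=cv2.projectPoints(P,cv2.Rodrigues(R)[0],t,K,np.array([c["k1"],0,0,0.]))[0].reshape(h,w,2).astype(np.float32)
    return cv2.remap(im,q[...,0],q[...,1],cv2.INTER_CUBIC)
def grid(q,xr=50,yr=80,s=2.5):
    q=q.copy()
    for m in range(-yr,yr,10):
        x=int((yr-m)*s); cv2.line(q,(x,0),(x,6 if m%20 else 12),(0,255,255),1)
        if m%20==0: cv2.putText(q,str(m),(x-8,22),0,.35,(0,255,255),1)
    for m in range(-xr,xr,10):
        y=int((xr-m)*s); cv2.line(q,(0,y),(8,y),(0,255,255),1)
        if m%20==0: cv2.putText(q,str(m),(10,y+4),0,.35,(0,255,255),1)
    return q
E
python3 - <<'E'
from h import *
rows=[]
for n in("top","scene"):
    im=cv2.imread(f"pics/{n}0.png")
    a=rectify(n,im,(.4922,.1965),np.radians(11.84),.053); b=rectify(n,im,(.482,-.324),np.radians(14.34),.081)
    rows.append(np.hstack([grid(a),grid(b)]))
    for lab,lo,hi in(("x15",10,20),("x-15",-20,-10),("mid",-5,5)):
        p=a[int((50-hi)*2.5):int((50-lo)*2.5)].mean(0)
        print(n,lab,[tuple(p[int((80-y)*2.5)].astype(int)) for y in range(60,-14,-2)])
s=np.vstack(rows); cv2.imwrite("pics/rect0.png",s); print(s.shape)
E
```

```text
top x15 [(np.int64(48), np.int64(48), np.int64(47)), (np.int64(104), np.int64(103), np.int64(100)), (np.int64(170), np.int64(165), np.int64(160)), (np.int64(205), np.int64(201), np.int64(199)), (np.int64(238), np.int64(237), np.int64(239)), (np.int64(247), np.int64(245), np.int64(247)), (np.int64(216), np.int64(212), np.int64(213)), (np.int64(172), np.int64(166), np.int64(166)), (np.int64(148), np.int64(142), np.int64(142)), (np.int64(148), np.int64(141), np.int64(141)), (np.int64(178), np.int64(171), np.int64(172)), (np.int64(222), np.int64(217), np.int64(218)), (np.int64(244), np.int64(240), np.int64(240)), (np.int64(243), np.int64(240), np.int64(243)), (np.int64(189), np.int64(191), np.int64(197)), (np.int64(122), np.int64(126), np.int64(132)), (np.int64(117), np.int64(118), np.int64(121)), (np.int64(149), np.int64(147), np.int64(144)), (np.int64(177), np.int64(171), np.int64(165)), (np.int64(182), np.int64(176), np.int64(168)), (np.int64(181), np.int64(175), np.int64(168)), (np.int64(181), np.int64(175), np.int64(168)), (np.int64(180), np.int64(174), np.int64(167)), (np.int64(179
[... 8593 characters left out ...]
np.int64(152), np.int64(143), np.int64(145)), (np.int64(153), np.int64(134), np.int64(132)), (np.int64(155), np.int64(125), np.int64(114)), (np.int64(158), np.int64(118), np.int64(97)), (np.int64(161), np.int64(113), np.int64(83)), (np.int64(164), np.int64(110), np.int64(73)), (np.int64(163), np.int64(108), np.int64(66)), (np.int64(160), np.int64(105), np.int64(62)), (np.int64(154), np.int64(100), np.int64(60)), (np.int64(146), np.int64(95), np.int64(57)), (np.int64(138), np.int64(89), np.int64(55)), (np.int64(133), np.int64(87), np.int64(55)), (np.int64(134), np.int64(89), np.int64(58)), (np.int64(140), np.int64(94), np.int64(64)), (np.int64(148), np.int64(100), np.int64(69))]
(500, 800, 3)
```

View pics/rect0.png

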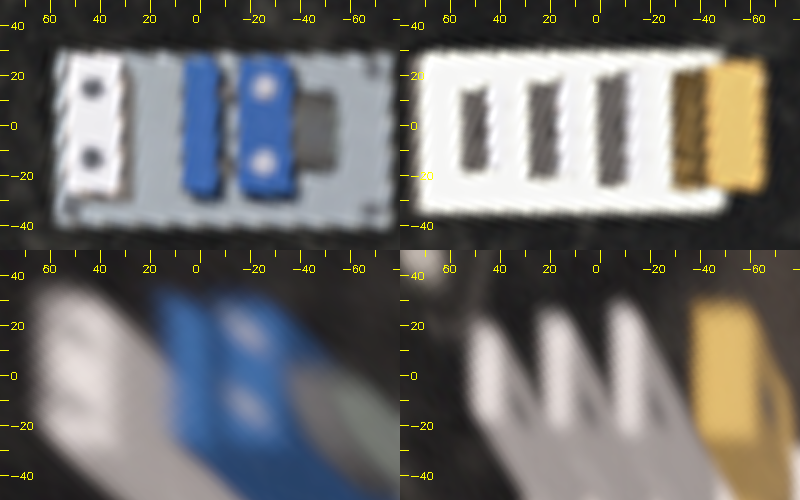

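Both cameras show the plates growing wider from left to right, so they are plate_1, plate_2 and plate_3. The gap measures about 24.7 mm (stop edge at local y≈31.7, nose edge ≈7), so two plates should leave about 8.7 mm. I'll go above plate_1 first.

```bash
cat >> h.py <<'E'
RACK=(np.array([.482,-.324]),np.radians(14.34)); RAIL=(np.array([.4922,.1965]),np.radians(11.84))
def wpt(fr,x,y):
    o,a=fr; return o+np.array([np.cos(a)*x-np.sin(a)*y,np.sin(a)*x+np.cos(a)*y])/1e3
def local(fr,p):
    o,a=fr; d=(np.array(p[:2])-o)*1e3; return np.array([np.cos(a)*d[0]+np.sin(a)*d[1],-np.sin(a)*d[0]+np.cos(a)*d[1]])
def rel(xy,z,yaw):
    from scipy.spatial.transform import Rotation as Ro
    o=robot.get_obs(); R=Ro.from_euler("xyz",o["ee_rot"]).as_matrix()
    d=R.T@(np.array([*xy,z])-o["tool_pos"])*100
    t=-(yaw-o["ee_rot"][2]); t=(t+np.pi)%(2*np.pi)-np.pi
    print("shift cm",d.round(2),"turn",round(t,4),"t",o["time"])
E
python3 - <<'E'
from h import *
rel(wpt(RACK,.5,43),.32,np.pi/2+RACK[1]); print(wpt(RACK,.5,43))
E
```

```text
shift cm [-52.93 -69.86 -11.43] turn 1.0557 t 0.1
[ 0.47183438 -0.28221591]
```

>>> servo_tool(series="-1 0 0 -6 0.1; -1 0 0 -11.4 0.2; -1 -3 -4 -11.4 0.3; -1 -10 -13 -11.4 0.5; -1 -20 -26 -11.4 0.7; -1 -30 -40 -11.4 0.9; -1 -40 -53 -11.4 1.056; -1 -52.9 -69.9 -11.4 1.056; -1 -52.9 -69.9 -11.4 1.056; -1 -52.9 -69.9 -11.4 1.056; -1 -52.9 -69.9 -11.4 1.056; -1 -52.9 -69.9 -11.4 1.056; -1 -52.9 -69.9 -11.4 1.056; -1 -52.9 -69.9 -11.4 1.056; -1 -52.9 -69.9 -11.4 1.056; -1 -52.9 -69.9 -11.4 1.056; -1 -52.9 -69.9 -11.4 1.056; -1 -52.9 -69.9 -11.4 1.056; -1 -52.9 -69.9 -11.4 1.056; -1 -52.9 -69.9 -11.4 1.056")

```text
time: 1.77
tool_pos: [0.422, -0.1612, 0.3182]
ee_rot: [-3.141, -0.001, 1.82]
wrist_force: [0.2, 0.0, -1.1]
width: 0.0941
```

>>> servo_tool(series="-1 -4 0.6 0 0; -1 -8 1.2 0 0; -1 -12 1.7 0 0; -1 -12.95 1.83 4 0; -1 -12.95 1.83 8 0; -1 -12.95 1.83 12 0; -1 -12.95 1.83 16 0; -1 -12.95 1.83 20 0; -1 -12.95 1.83 21.8 0; -1 -12.95 1.83 21.8 0; -1 -12.95 1.83 21.8 0; -1 -12.95 1.83 21.8 0; -1 -12.95 1.83 21.8 0")

```text
time: 2.85
tool_pos: [0.4732, -0.281, 0.1036]
ee_rot: [3.138, 0.004, 1.821]
wrist_force: [-0.2, -1.1, 0.1]
width: 0.0934
```

Run:
```python
from h import *
o=robot.get_obs(); print(o["tool_pos"],local(RACK,o["tool_pos"]))
im,d,W=shot("scene","s1"); im2,d2,W2=shot("top","t1")
im=im[...,::-1].copy(); im2=im2[...,::-1].copy()
def px(n,P):
    c,R,t=cam(n); K=np.array([[c["fx"],0,c["cx"]],[0,c["fy"],c["cy"]],[0,0,1.]]); return cv2.projectPoints(np.array([P],float),cv2.Rodrigues(R)[0],t,K,np.array([c["k1"],0,0,0.]))[0].ravel()
p=px("scene",o["tool_pos"]); print(p, px("top",o["tool_pos"]))
u,v=p.astype(int); a=cv2.resize(im[v-45:v+55,u-50:u+83],None,fx=6,fy=6,interpolation=cv2.INTER_CUBIC)
cv2.drawMarker(a,(int((p[0]-u+50)*6),int((p[1]-v+45)*6)),(0,0,255),0,12); print(u-50,v-45)
cv2.imwrite("pics/s1c.png",a)
```

```text
[ 0.47322354 -0.280962    0.10356154] [ 2.15644509 43.87078536]
[338.17744666 256.69286257] [379.63827987 220.77665816]
288 211
```

View pics/s1c.png

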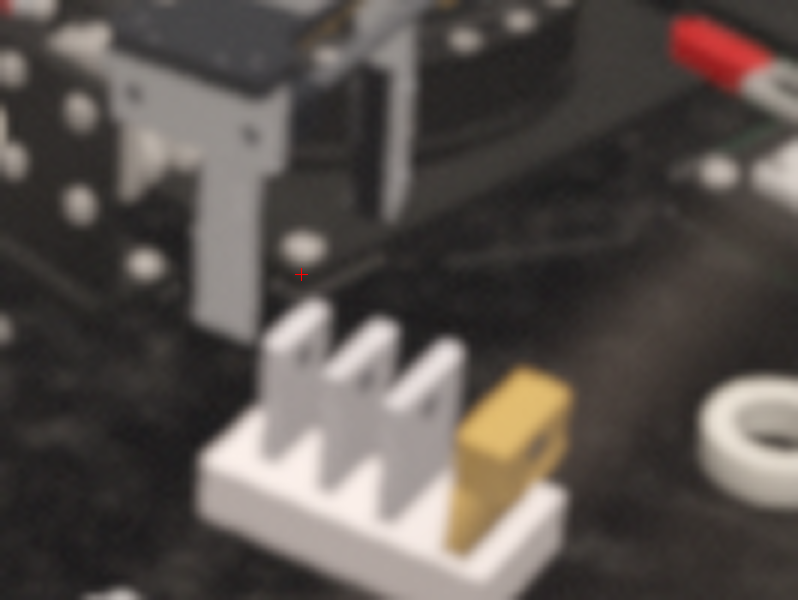

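```bash
cat >> h.py <<'E'
def pix2w(n,u,v,z):
    c,R,t=cam(n); K=np.array([[c["fx"],0,c["cx"]],[0,c["fy"],c["cy"]],[0,0,1.]])
    x=cv2.undistortPoints(np.array([[[u,v]]],float),K,np.array([c["k1"],0,0,0.])).ravel(); r=R.T@np.array([*x,1]); C=-R.T@t
    return C+r*(z-C[2])/r[2]
E
python3 - <<'E'
from h import *
for nm,u,v in(("p1",296,325),("p2",363,349),("p3",425,378),("tips",303,272)):
    z=.1036 if nm=="tips" else .081
    P=pix2w("scene",288+u/6-.4,211+v/6-.4,z); print(nm,P,local(RACK,P))
W=np.load("W_scene.npy")
for nm in("scene","top"):
    W=np.load(f"W_{nm}.npy"); q=(W.reshape(-1,3)-[*RACK[0],0]); 
    L=np.array([local(RACK,p) for p in W.reshape(-1,3)[(np.abs(q[:,0])<.05)&(np.abs(q[:,1])<.08)]]); z=W.reshape(-1,3)[(np.abs(q[:,0])<.05)&(np.abs(q[:,1])<.08)][:,2]
    for c in(42,14,-14):
        m=(z>.074)&(z<.09)&(abs(L[:,1]-c)<11); print(nm,c,m.sum(),L[m].mean(0))
# top view
im=cv2.imread("pics/t1.png"); g=rectify("top",im,robot.get_obs()["tool_pos"][:2],RACK[1],.1036); cv2.imwrite("pics/t1r.png",grid(g))
E
```

```text
p1 [ 0.47170923 -0.27982188  0.081     ] [ 0.97169328 45.35043329]
p2 [ 0.48061623 -0.30756576  0.081     ] [ 2.72969998 16.26492575]
p3 [ 0.48559289 -0.33579562  0.081     ] [  0.55945717 -12.31797439]
tips [ 0.47517185 -0.27864397  0.1036    ] [ 4.6181713  45.63403949]
scene 42 55 [-2.3621512  41.82466037]
scene 14 64 [-2.81125525 14.02962328]
scene -14 74 [ -5.2563492  -12.54049699]
top 42 39 [-0.24671724 41.72711197]
top 14 51 [-0.26662374 13.6073884 ]
top -14 58 [ -0.57176478 -14.66502812]
```

View pics/t1r.png

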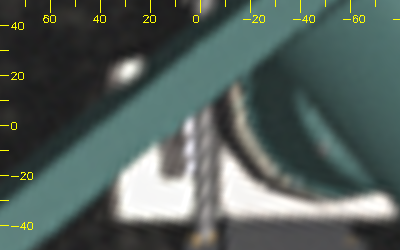

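>>> servo_tool(series="-1 -0.1 -0.28 2 0; -1 -0.1 -0.28 4 0; -1 -0.1 -0.28 4.76 0; -1 -0.1 -0.28 4.76 0; -1 -0.1 -0.28 4.76 0; -1 -0.1 -0.28 4.76 0; 1 -0.1 -0.28 4.76 0; 1 -0.1 -0.28 4.76 0; 1 -0.1 -0.28 4.76 0; 1 -0.1 -0.28 4.76 0; 1 -0.1 -0.28 4.76 0; 1 -0.1 -0.28 4.76 0; 1 -0.1 -0.28 4.76 0; 1 -0.1 -0.28 4.76 0; 1 -0.1 -0.28 4.76 0")

```text
time: 4.2
tool_pos: [0.4692, -0.2815, 0.053]
ee_rot: [-3.142, -0.0, 1.821]
wrist_force: [-0.6, -0.7, -0.4]
width: 0.0373
```

Run:
```python
from h import *
o=robot.get_obs(); print({k:np.round(o[k],4) for k in("tool_pos","ee_rot","wrist_force","wrist_torque","width","time")},local(RACK,o["tool_pos"]))
```

```text
{'tool_pos': array([ 0.4692, -0.2815,  0.053 ]), 'ee_rot': array([-3.1416e+00, -2.0000e-04,  1.8208e+00]), 'wrist_force': array([-0.5583, -0.7238, -0.3873]), 'wrist_torque': array([-0.0613,  0.0448, -0.0012]), 'width': np.float64(0.0373), 'time': np.float64(4.2)} [-1.85117069 44.30601583]
```

>>> servo_tool(series="1 0 0 0 0; 1 0 0 0 0; 1 0 0 0 0; 1 0 0 0 0; 1 0 0 0 0; 1 0 0 -1 0; 1 0 0 -2 0; 1 0 0 -3 0; 1 0 0 -3 0; 1 0 0 -3 0")

```text
time: 5.03
tool_pos: [0.47, -0.2821, 0.0848]
ee_rot: [3.14, 0.002, 1.821]
wrist_force: [-0.2, -0.4, -0.3]
width: 0.0339
```

Run:
```python
from h import *
for i in range(2):
    o=robot.get_obs(); print({k:np.round(o[k],4) for k in("tool_pos","ee_rot","wrist_force","wrist_torque","width","time")},local(RACK,o["tool_pos"])); snapshot("top")
rel(wpt(RAIL,.8,20),.32,np.pi/2+RAIL[1])
```

```text
{'tool_pos': array([ 0.47  , -0.2821,  0.0848]), 'ee_rot': array([3.1396e+00, 2.3000e-03, 1.8208e+00]), 'wrist_force': array([-0.1635, -0.4365, -0.2561]), 'wrist_torque': array([-0.0561,  0.0322,  0.0248]), 'width': np.float64(0.0339), 'time': np.float64(5.0333)} [-1.22024252 43.54039832]
{'tool_pos': array([ 0.4695, -0.2818,  0.0838]), 'ee_rot': array([3.1408e+00, 9.0000e-04, 1.8208e+00]), 'wrist_force': array([ 0.2978,  0.5268, -1.2049]), 'wrist_torque': array([-0.0609,  0.0145,  0.0115]), 'width': np.float64(0.0343), 'time': np.float64(5.0833)} [-1.63463038 44.02522994]
shift cm [ 47.74  14.22 -23.68] turn 0.0433 t 5.1333
```

>>> servo_tool(series="1 0 0 -4 0; 1 0 0 -8 0; 1 0 0 -12 0; 1 0 0 -16 0; 1 0 0 -20 0; 1 1 0.3 -23.7 0; 1 5 1.5 -23.7 0.01; 1 9 2.7 -23.7 0.02; 1 13 3.9 -23.7 0.03; 1 17 5 -23.7 0.043; 1 21 6.2 -23.7 0.043; 1 25 7.4 -23.7 0.043; 1 29 8.5 -23.7 0.043; 1 33 9.7 -23.7 0.043; 1 37 10.9 -23.7 0.043; 1 41 12 -23.7 0.043; 1 45 13.2 -23.7 0.043; 1 48 14.1 -23.7 0.043; 1 48 14.1 -23.7 0.043; 1 48 14.1 -23.7 0.043")

```text
time: 6.8
tool_pos: [0.4866, 0.2198, 0.3188]
ee_rot: [-3.139, 0.001, 1.781]
wrist_force: [0.1, -1.0, -0.9]
width: 0.0338
```

>>> servo_tool(series="1 0 0 0 0; 1 0 0 0 0; 1 0 0 0 0; 1 0 0 0 0; 1 0 0 0 0; 1 0 0 0 0")

```text
time: 7.3
tool_pos: [0.4873, 0.2177, 0.3203]
ee_rot: [3.141, -0.0, 1.777]
wrist_force: [0.5, -0.0, -0.9]
width: 0.0336
```

```bash
cat >> h.py <<'E'
def st(fr,n=3):
    A=[]
    for i in range(n):
        o=robot.get_obs(); A.append(np.r_[local(fr,o["tool_pos"]),o["tool_pos"][2]*1e3,o["ee_rot"][2]*1e3,o["wrist_force"]])
        if i<n-1: snapshot("top")
    print("t",o["time"],"w",o["width"],"x y z yaw F",np.mean(A,0).round(2), "sd",np.std(A,0).round(2))
    print("F local x,y:",(np.array([[np.cos(fr[1]),np.sin(fr[1])],[-np.sin(fr[1]),np.cos(fr[1])]])@np.mean(A,0)[4:6]).round(2))
E
python3 - <<'E'
from h import *
st(RAIL,4); rel(wpt(RAIL,-.4,23),.145,np.pi/2+RAIL[1])
E
```

```text
t 7.45 w 0.03326054962174533 x y z yaw F [-4.80000e-01  2.20100e+01  3.20230e+02  1.77699e+03  1.40000e-01
  2.60000e-01 -5.40000e-01] sd [0.   0.16 0.05 0.29 0.45 0.29 0.48]
F local x,y: [0.19 0.23]
shift cm [ 0.08  0.   17.52] turn -0.0001 t 7.45
```

>>> servo_tool(series="1 0.1 0 4 0; 1 0.1 0 8 0; 1 0.1 0 12 0; 1 0.1 0 16 0; 1 0.1 0 20 0; 1 0.1 0 20 0; 1 0.1 0 20 0; 1 0.1 0 20 0; 1 0.1 0 20 0; 1 0.1 0 20 0")

```text
time: 8.28
tool_pos: [0.4896, 0.2203, 0.1244]
ee_rot: [3.134, -0.001, 1.778]
wrist_force: [-1.6, -0.3, -0.8]
width: 0.0339
```

Run:
```python
from h import *
st(RAIL,2); im,d,W=shot("scene","s2"); im2,d2,W2=shot("top","t2")
a=im[180:240,190:270,::-1]; a=cv2.resize(a,None,fx=9,fy=9,interpolation=cv2.INTER_CUBIC); 
b=cv2.resize(im2[195:250,165:250,::-1],None,fx=4,fy=4,interpolation=cv2.INTER_CUBIC)
for k in range(0,80,10): cv2.putText(a,str(190+k),(k*9,9),0,.35,(0,255,255),1)
for k in range(0,60,10): cv2.putText(a,str(180+k),(0,k*9+9),0,.35,(0,255,255),1)
cv2.imwrite("pics/s2c.png",a); cv2.imwrite("pics/t2c.png",b)
```

```text
t 8.3333 w 0.03320418782202427 x y z yaw F [ 2.09000e+00  2.37700e+01  1.24110e+02  1.77782e+03 -6.40000e-01
 -2.00000e-02 -5.80000e-01] sd [0.21 0.04 0.31 0.04 0.98 0.32 0.2 ]
F local x,y: [-0.63  0.11]
```

View pics/s2c.png

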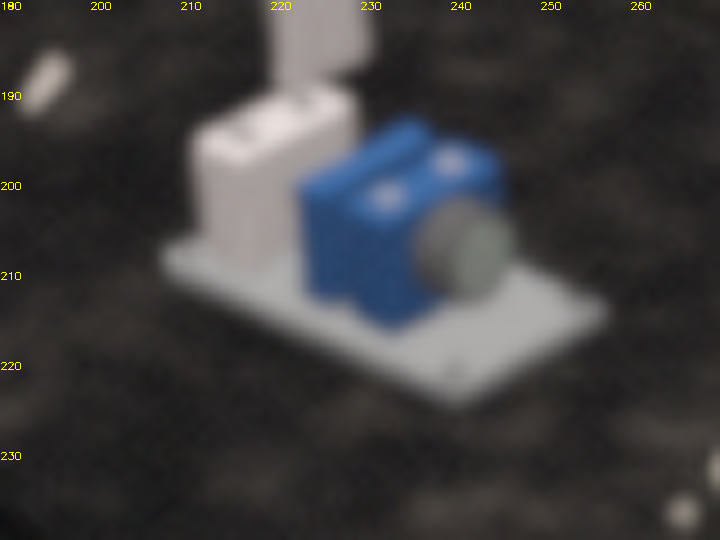

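Run:
```python
from h import *
for nm,u,v,z in(("plate far -y bottom",369,60,.076),("plate near -y bottom",280,97,.076),("nose near",300,183,.053),("nose far",412,122,.053),("stop near",240,160,.053),("stop far",356,100,.053)):
    P=pix2w("scene",190+u/9-.45,180+v/9-.45,z); print(nm,local(RAIL,P).round(1))
```

```text
plate far -y bottom [22.3 22.5]
plate near -y bottom [-15.3  26.5]
nose near [-24.2  10.2]
nose far [30.1 11.7]
stop near [-25.3  37.4]
stop far [29.7 37.9]
```

View pics/t2c.png

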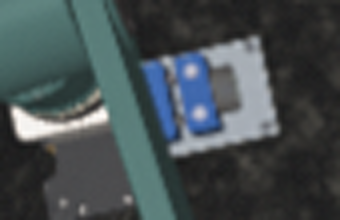

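>>> servo_tool(series="1 0 0 0 0; 1 0 0 0 0; 1 0 0 0 0; 1 0 0 2 0; 1 0 0 4 0; 1 0 0 4 0; 1 0 0 4 0; 1 0 0 4 0; 1 0 0 4 0; 1 0 0 4 0")

```text
time: 9.27
tool_pos: [0.4879, 0.2197, 0.0816]
ee_rot: [3.139, -0.0, 1.778]
wrist_force: [-0.8, 0.3, -0.3]
width: 0.0337
```

Run:
```python
from h import *
st(RAIL,3)
```

```text
t 9.3667 w 0.03359033137348208 x y z yaw F [ 3.50000e-01  2.35900e+01  8.13900e+01  1.77781e+03 -5.30000e-01
  2.70000e-01 -8.50000e-01] sd [0.13 0.01 0.18 0.01 0.25 0.51 0.46]
F local x,y: [-0.46  0.38]
```

>>> servo_tool(series="1 0 0 1 0; 1 0 0 2 0; 1 0 0 2.3 0; 1 0 0 2.3 0; 1 0 0 2.3 0; 1 0 0 2.4 0; 1 0 0 2.5 0; 1 0 0 2.5 0; 1 0 0 2.5 0")

```text
time: 10.12
tool_pos: [0.4869, 0.2194, 0.0551]
ee_rot: [3.142, -0.0, 1.778]
wrist_force: [-0.0, 0.2, -0.0]
width: 0.0333
```

Run:
```python
from h import *
st(RAIL,3)
```

```text
t 10.2167 w 0.033850831749785114 x y z yaw F [-4.40000e-01  2.34900e+01  5.51300e+01  1.77779e+03  1.60000e-01
 -4.00000e-02 -6.00000e-01] sd [0.03 0.   0.04 0.02 0.18 0.46 0.42]
F local x,y: [ 0.15 -0.08]
```

>>> servo_tool(series="1 0.2 0 0 0; 1 0.4 0 0 0; 1 0.45 0 0 0; 1 0.5 0 0 0; 1 0.5 0 0 0; 1 0.5 0 0 0")

```text
time: 10.72
tool_pos: [0.4859, 0.2243, 0.0551]
ee_rot: [3.141, -0.0, 1.778]
wrist_force: [1.0, 0.1, -1.4]
width: 0.0339
```

Run:
```python
from h import *
st(RAIL,4)
```

```text
t 10.8667 w 0.033931164548707544 x y z yaw F [-4.70000e-01  2.84800e+01  5.50900e+01  1.77782e+03  2.00000e-01
  4.00000e-02 -8.50000e-01] sd [0.02 0.03 0.01 0.06 0.49 0.3  0.42]
F local x,y: [ 0.2 -0. ]
```

>>> servo_tool(series="1 0.05 0 0 0; 1 0.05 0 0 0; 1 0.1 0 0 0; 1 0.1 0 0 0; 1 0.1 0 0 0; 1 0.1 0 0 0")

```text
time: 11.37
tool_pos: [0.4857, 0.2253, 0.0551]
ee_rot: [3.142, -0.0, 1.778]
wrist_force: [0.4, 0.1, 0.4]
width: 0.0341
```

Run:
```python
from h import *
st(RAIL,3)
```

```text
t 11.4667 w 0.03359553689366791 x y z yaw F [-4.70000e-01  2.94900e+01  5.50800e+01  1.77779e+03  2.10000e-01
  9.00000e-02 -4.10000e-01] sd [0.02 0.   0.   0.02 0.4  0.49 0.55]
F local x,y: [0.23 0.05]
```

>>> servo_tool(series="1 0.05 0 0 0; 1 0.05 0 0 0; 1 0.1 0 0 0; 1 0.1 0 0 0; 1 0.1 0 0 0; 1 0.1 0 0 0")

```text
time: 11.97
tool_pos: [0.4855, 0.2262, 0.0551]
ee_rot: [3.142, -0.0, 1.778]
wrist_force: [-0.3, 0.1, -0.7]
width: 0.0336
```

Run:
```python
from h import *
st(RAIL,3)
```

```text
t 12.0667 w 0.03364667263988664 x y z yaw F [-4.60000e-01  3.04800e+01  5.50900e+01  1.77779e+03 -1.70000e-01
  2.00000e-01 -6.70000e-01] sd [0.01 0.   0.01 0.01 0.14 0.15 0.19]
F local x,y: [-0.12  0.23]
```

>>> servo_tool(series="1 0.05 0 0 0; 1 0.1 0 0 0; 1 0.1 0 0 0; 1 0.1 0 0 0")

```text
time: 12.4
tool_pos: [0.4853, 0.2271, 0.0551]
ee_rot: [3.142, 0.0, 1.778]
wrist_force: [1.1, -0.4, -0.4]
width: 0.0336
```

>>> servo_tool(series="1 0.05 0 0 0; 1 0.1 0 0 0; 1 0.1 0 0 0; 1 0.1 0 0 0")

```text
time: 12.73
tool_pos: [0.4853, 0.2272, 0.0551]
ee_rot: [-3.142, 0.002, 1.778]
wrist_force: [0.7, -5.2, -0.2]
width: 0.0338
```

Run:
```python
from h import *
st(RAIL,3)
```

```text
t 12.8333 w 0.03393372523501347 x y z yaw F [-4.70000e-01  3.15100e+01  5.51000e+01  1.77747e+03  8.00000e-01
 -4.91000e+00 -4.00000e-02] sd [0.01 0.   0.01 0.05 0.33 0.22 0.2 ]
F local x,y: [-0.23 -4.97]
```

>>> servo_tool(series="1 -0.08 0 0 0; 1 -0.08 0 0 0; 1 -0.08 0 0.05 0; 1 -0.08 0 0.1 0; 1 -0.08 0 0.1 0; 1 -0.08 0 0.1 0")

```text
time: 13.33
tool_pos: [0.4854, 0.2272, 0.0548]
ee_rot: [3.141, 0.0, 1.778]
wrist_force: [-0.6, -4.4, 3.9]
width: 0.0339
```

Run:
```python
from h import *
st(RAIL,4)
```

```text
t 13.4833 w 0.03370081148082278 x y z yaw F [-3.60000e-01  3.14700e+01  5.47700e+01  1.77779e+03 -5.00000e-01
 -4.84000e+00  4.12000e+00] sd [0.02 0.01 0.01 0.02 0.16 0.4  0.25]
F local x,y: [-1.49 -4.63]
```

>>> servo_tool(series="0 0 0 0 0; -0.2 0 0 0 0; -0.2 0 0 0 0; -0.2 0 0 0 0; -0.2 0 0 0 0; -0.2 0 0 0 0; -0.2 0 0 0 0; -1 0 0 -2 0; -1 0 0 -5 0; -1 0 0 -9 0; -1 0 0 -13 0; -1 0 0 -17 0; -1 0 0 -21 0; -1 0 0 -25 0; -1 0 0 -26 0; -1 0 0 -26 0; -1 0 0 -26 0")

```text
time: 14.9
tool_pos: [0.4853, 0.2275, 0.3137]
ee_rot: [3.141, -0.0, 1.778]
wrist_force: [0.9, 0.3, -0.9]
width: 0.0942
```

Run:
```python
from h import *
st(RAIL,1)
rel(wpt(RACK,-1.5,15.5),.32,np.pi/2+RACK[1])
W=shot("scene","s3")[2]; im=cv2.imread("pics/s3.png")
a=cv2.resize(im[165:230,190:260],None,fx=8,fy=8,interpolation=cv2.INTER_CUBIC); cv2.imwrite("pics/s3c.png",a)
```

```text
t 14.9 w 0.09417737160672009 x y z yaw F [-3.80000e-01  3.17100e+01  3.13720e+02  1.77786e+03  8.70000e-01
  3.20000e-01 -9.40000e-01] sd [0. 0. 0. 0. 0. 0. 0.]
F local x,y: [0.92 0.14]
shift cm [-52.36 -11.88  -0.64] turn -0.0432 t 14.9
```

View pics/s3c.png

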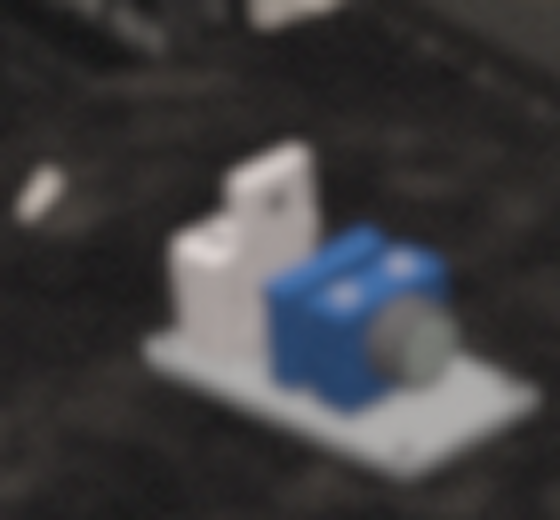

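Plate_1 stands upright against the stop (its top is at about (270,165) in the crop). Going back for plate_2.

>>> servo_tool(series="-1 -4 -1 -0.6 0; -1 -8 -2 -0.6 0; -1 -12 -3 -0.6 0; -1 -16 -4 -0.6 -0.01; -1 -20 -5 -0.6 -0.02; -1 -24 -6 -0.6 -0.03; -1 -28 -7 -0.6 -0.043; -1 -32 -8 -0.6 -0.043; -1 -36 -9 -0.6 -0.043; -1 -40 -9.5 -0.6 -0.043; -1 -44 -10.2 -0.6 -0.043; -1 -48 -11 -0.6 -0.043; -1 -52.36 -11.88 -0.6 -0.043; -1 -52.36 -11.88 3 -0.043; -1 -52.36 -11.88 7 -0.043; -1 -52.36 -11.88 11 -0.043; -1 -52.36 -11.88 15 -0.043; -1 -52.36 -11.88 19 -0.043; -1 -52.36 -11.88 20.5 -0.043; -1 -52.36 -11.88 20.5 -0.043")

```text
time: 16.62
tool_pos: [0.4716, -0.3055, 0.0992]
ee_rot: [-3.131, -0.015, 1.821]
wrist_force: [-1.0, -0.2, 0.2]
width: 0.0941
```

>>> servo_tool(series="-1 0 0 0 0; -1 0 0 0 0; -1 0 0 0 0; -1 0 0 0 0")

```text
time: 16.95
tool_pos: [0.4776, -0.3102, 0.1113]
ee_rot: [3.139, 0.003, 1.821]
wrist_force: [0.4, 0.7, 0.4]
width: 0.0944
```

Run:
```python
from h import *
st(RACK,2)
rel(wpt(RACK,-1.5,15.5),.0545,np.pi/2+RACK[1])
```

```text
t 17.0 w 0.09443306859061462 x y z yaw F [-8.60000e-01  1.44900e+01  1.11170e+02  1.82086e+03  4.70000e-01
  6.70000e-01  4.00000e-01] sd [0.04 0.08 0.1  0.01 0.1  0.01 0.02]
F local x,y: [0.63 0.54]
shift cm [ 0.11 -0.07  5.66] turn -0.0002 t 17.0
```

>>> servo_tool(series="-1 0.1 -0.07 2 0; -1 0.1 -0.07 4 0; -1 0.1 -0.07 5.6 0; -1 0.1 -0.07 5.6 0; -1 0.1 -0.07 5.6 0; -1 0.1 -0.07 5.6 0; -1 0.1 -0.07 5.6 0; 1 0.1 -0.07 5.6 0; 1 0.1 -0.07 5.6 0; 1 0.1 -0.07 5.6 0; 1 0.1 -0.07 5.6 0; 1 0.1 -0.07 5.6 0; 1 0.1 -0.07 5.6 0; 1 0.1 -0.07 5.6 0; 1 0.1 -0.07 5.6 0; 1 0.1 -0.07 5.6 0; 1 0.1 -0.07 5.6 0; 1 0.1 -0.07 5.6 0; 1 0.1 -0.07 5.6 0")

```text
time: 18.58
tool_pos: [0.4757, -0.3086, 0.053]
ee_rot: [3.142, -0.0, 1.821]
wrist_force: [0.0, -0.4, -1.8]
width: 0.0401
```

Run:
```python
from h import *
st(RACK,2)
```

```text
t 18.6333 w 0.03968998152576802 x y z yaw F [-2.33000e+00  1.65000e+01  5.29700e+01  1.82082e+03 -9.00000e-02
 -2.50000e-01 -1.02000e+00] sd [0.   0.   0.   0.03 0.11 0.12 0.74]
F local x,y: [-0.15 -0.22]
```

>>> servo_tool(series="1 0 0 0 0; 1 0 0 -1 0; 1 0 0 -3 0; 1 0 0 -7 0; 1 0 0 -11 0; 1 0 0 -15 0; 1 0 0 -19 0; 1 0 0 -23 0; 1 0 0 -26.5 0; 1 0 0 -26.5 0; 1 0 0 -26.5 0; 1 0 0 -26.5 0; 1 0 0 -26.5 0; 1 0 0 -26.5 0")

```text
time: 19.8
tool_pos: [0.475, -0.3082, 0.3153]
ee_rot: [-3.139, -0.004, 1.821]
wrist_force: [0.4, 0.0, -0.6]
width: 0.04
```

Run:
```python
from h import *
st(RACK,2)
rel(wpt(RAIL,-.4,19.5),.32,np.pi/2+RAIL[1])
```

```text
t 19.85 w 0.03977842325145539 x y z yaw F [-2.82000e+00  1.70100e+01  3.15460e+02  1.82074e+03  3.30000e-01
  2.80000e-01 -7.90000e-01] sd [0.04 0.04 0.13 0.01 0.09 0.23 0.18]
F local x,y: [0.39 0.19]
shift cm [50.43 14.19 -0.29] turn 0.0433 t 19.85
```

>>> servo_tool(series="1 4 1.2 -0.3 0; 1 8 2.3 -0.3 0.01; 1 12 3.4 -0.3 0.02; 1 16 4.5 -0.3 0.03; 1 20 5.6 -0.3 0.043; 1 24 6.8 -0.3 0.043; 1 28 7.9 -0.3 0.043; 1 32 9 -0.3 0.043; 1 36 10.1 -0.3 0.043; 1 40 11.2 -0.3 0.043; 1 44 12.4 -0.3 0.043; 1 48 13.5 -0.3 0.043; 1 50.4 14.19 -0.3 0.043; 1 50.4 14.19 4 0.043; 1 50.4 14.19 8 0.043; 1 50.4 14.19 12 0.043; 1 50.4 14.19 16 0.043; 1 50.4 14.19 20 0.043; 1 50.4 14.19 20 0.043; 1 50.4 14.19 20 0.043")

```text
time: 21.52
tool_pos: [0.4857, 0.2139, 0.1146]
ee_rot: [-3.133, 0.001, 1.778]
wrist_force: [0.7, 0.7, -0.3]
width: 0.0397
```

>>> servo_tool(series="1 0 0 0 0; 1 0 0 0 0; 1 0 0 0 0; 1 0 0 0 0; 1 0 0 0 0; 1 0 0 0 0")

```text
time: 22.02
tool_pos: [0.4891, 0.215, 0.1193]
ee_rot: [3.139, -0.0, 1.778]
wrist_force: [-0.5, -0.8, -0.8]
width: 0.0397
```

Run:
```python
from h import *
st(RAIL,2)
rel(wpt(RAIL,-.4,19.2),.08,np.pi/2+RAIL[1])
```

```text
t 22.0667 w 0.03973660169214049 x y z yaw F [ 6.20000e-01  1.87300e+01  1.19040e+02  1.77777e+03 -2.50000e-01
 -4.60000e-01 -6.50000e-01] sd [0.13 0.01 0.22 0.02 0.25 0.34 0.12]
F local x,y: [-0.34 -0.4 ]
shift cm [ 0.05 -0.09  3.88] turn 0.0004 t 22.0667
```

>>> servo_tool(series="1 0.05 0 1 0; 1 0.05 0 1.5 0; 1 0.05 0 1.5 0; 1 0.05 0 2.5 0; 1 0.05 0 3.5 0; 1 0.05 0 4.5 0; 1 0.05 0 5.5 0; 1 0.05 0 5.5 0; 1 0.05 0 5.5 0; 1 0.05 0 5.5 0")

```text
time: 22.9
tool_pos: [0.4885, 0.2153, 0.0632]
ee_rot: [3.141, -0.0, 1.778]
wrist_force: [0.6, -0.1, -0.7]
width: 0.0397
```

Run:
```python
from h import *
st(RAIL,3)
```

```text
t 23.0 w 0.040091587832417265 x y z yaw F [ 5.10000e-01  1.92200e+01  6.35200e+01  1.77779e+03  1.90000e-01
 -0.00000e+00 -6.50000e-01] sd [0.17 0.02 0.26 0.01 0.33 0.19 0.16]
F local x,y: [ 0.19 -0.04]
```

Clear of contact at 63.5 mm. Lowering to just above the bed, then shifting toward the stop.

>>> servo_tool(series="1 0 -0.05 0.4 0; 1 0 -0.05 0.75 0; 1 0 -0.05 0.75 0; 1 0 -0.05 0.75 0; 1 0.2 -0.05 0.75 0; 1 0.3 -0.05 0.75 0; 1 0.35 -0.05 0.75 0; 1 0.35 -0.05 0.75 0; 1 0.35 -0.05 0.75 0")

```text
time: 23.75
tool_pos: [0.4871, 0.2187, 0.0556]
ee_rot: [3.141, -0.0, 1.778]
wrist_force: [-0.2, 0.1, -0.7]
width: 0.04
```

Run:
```python
from h import *
st(RAIL,3)
```

```text
t 23.85 w 0.039720992967526535 x y z yaw F [-3.90000e-01  2.27200e+01  5.56200e+01  1.77791e+03  5.00000e-02
  0.00000e+00 -8.00000e-01] sd [0.02 0.03 0.02 0.05 0.73 0.17 0.57]
F local x,y: [ 0.05 -0.01]
```

>>> servo_tool(series="1 0.05 0 0 0; 1 0.1 0 0 0; 1 0.1 0 0 0; 1 0.1 0 0 0; 1 0.1 0 0 0")

```text
time: 24.27
tool_pos: [0.487, 0.2194, 0.0556]
ee_rot: [3.142, 0.0, 1.778]
wrist_force: [-0.3, -0.3, -0.8]
width: 0.0397
```

Run:
```python
from h import *
st(RAIL,3)
```

```text
t 24.3667 w 0.03967704639958485 x y z yaw F [-3.80000e-01  2.35200e+01  5.56100e+01  1.77771e+03  9.00000e-02
 -8.10000e-01 -5.00000e-01] sd [0.   0.01 0.   0.02 0.65 0.39 0.2 ]
F local x,y: [-0.08 -0.81]
```

>>> servo_tool(series="1 0.03 0 0.05 0; 1 0.05 0 0.1 0; 1 0.05 0 0.1 0; 1 0.05 0 0.1 0")

```text
time: 24.7
tool_pos: [0.4871, 0.2196, 0.0549]
ee_rot: [3.141, 0.001, 1.778]
wrist_force: [0.7, -3.6, 1.4]
width: 0.0401
```

Run:
```python
from h import *
st(RAIL,3)
```

```text
t 24.8 w 0.03989234950590521 x y z yaw F [-2.40000e-01  2.36500e+01  5.48700e+01  1.77758e+03  1.00000e-01
 -3.74000e+00  1.80000e+00] sd [0.01 0.01 0.01 0.02 0.74 0.13 0.7 ]
F local x,y: [-0.67 -3.68]
```

>>> servo_tool(series="0 0 0 0 0; -0.2 0 0 0 0; -0.2 0 0 0 0; -0.2 0 0 0 0; -0.2 0 0 0 0; -0.2 0 0 0 0; -0.2 0 0 0 0; -1 0 0 -2 0; -1 0 0 -5 0; -1 0 0 -9 0; -1 0 0 -13 0; -1 0 0 -17 0; -1 0 0 -21 0; -1 0 0 -25 0; -1 0 0 -26 0; -1 0 0 -26 0; -1 0 0 -26 0")

```text
time: 26.22
tool_pos: [0.4869, 0.2201, 0.3143]
ee_rot: [3.141, -0.0, 1.778]
wrist_force: [0.7, -0.5, -1.4]
width: 0.0939
```

Run:
```python
from h import *
st(RAIL,1)
rel(wpt(RACK,-2,-53.5),.32,np.pi/2+RACK[1])
W=shot("scene","s4")[2]; im=cv2.imread("pics/s4.png")
a=cv2.resize(im[165:230,190:260],None,fx=8,fy=8,interpolation=cv2.INTER_CUBIC); cv2.imwrite("pics/s4c.png",a)
```

```text
t 26.2167 w 0.09390720177736271 x y z yaw F [-3.10000e-01  2.42000e+01  3.14260e+02  1.77782e+03  6.60000e-01
 -4.50000e-01 -1.37000e+00] sd [0. 0. 0. 0. 0. 0. 0.]
F local x,y: [ 0.55 -0.58]
shift cm [-58.5  -11.63  -0.59] turn -0.0433 t 26.2167
```

View pics/s4c.png

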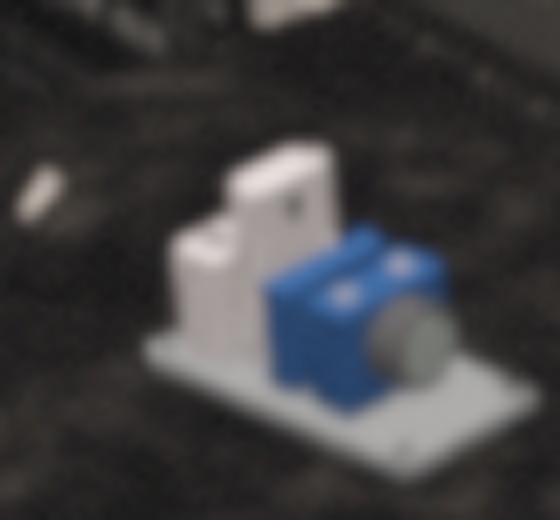

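Both plates stand flush against the stop. Now the wedge.

>>> servo_tool(series="-1 -4 -1 -0.6 0; -1 -8 -2 -0.6 0; -1 -12 -3 -0.6 0; -1 -16 -4 -0.6 -0.01; -1 -20 -5 -0.6 -0.02; -1 -24 -6 -0.6 -0.03; -1 -28 -7 -0.6 -0.043; -1 -32 -7.5 -0.6 -0.043; -1 -36 -8 -0.6 -0.043; -1 -40 -8.5 -0.6 -0.043; -1 -44 -9 -0.6 -0.043; -1 -48 -9.7 -0.6 -0.043; -1 -52 -10.5 -0.6 -0.043; -1 -56 -11.2 -0.6 -0.043; -1 -58.5 -11.63 0 -0.043; -1 -58.5 -11.63 4 -0.043; -1 -58.5 -11.63 8 -0.043; -1 -58.5 -11.63 12 -0.043; -1 -58.5 -11.63 16 -0.043; -1 -58.5 -11.63 20 -0.043")

```text
time: 27.93
tool_pos: [0.4912, -0.3747, 0.1087]
ee_rot: [-3.138, -0.005, 1.82]
wrist_force: [-0.8, 0.1, -0.5]
width: 0.0938
```

>>> servo_tool(series="-1 0 0 0 0; -1 0 0 0 0; -1 0 0 0 0; -1 0 0 0 0; -1 0 0 0 0; -1 0 0 0 0")

```text
time: 28.43
tool_pos: [0.4946, -0.3775, 0.1179]
ee_rot: [3.138, 0.005, 1.821]
wrist_force: [0.5, -0.1, -0.3]
width: 0.0942
```

Run:
```python
from h import *
st(RACK,2)
rel(wpt(RACK,-2,-53.5),.05,np.pi/2+RACK[1])
```

```text
t 28.4833 w 0.09352419197582137 x y z yaw F [-1.11000e+00 -5.48400e+01  1.17570e+02  1.82088e+03  7.30000e-01
 -2.10000e-01  1.00000e-01] sd [0.11 0.17 0.32 0.02 0.24 0.14 0.36]
F local x,y: [ 0.66 -0.38]
shift cm [ 0.14 -0.1   6.72] turn -0.0002 t 28.4833
```

>>> servo_tool(series="-1 0.05 -0.05 2 0; -1 0.05 -0.05 4 0; -1 0.05 -0.05 6 0; -1 0.05 -0.05 6.6 0; -1 0.05 -0.05 6.6 0; -1 0.05 -0.05 6.6 0; -1 0.05 -0.05 6.6 0; 1 0.05 -0.05 6.6 0; 1 0.05 -0.05 6.6 0; 1 0.05 -0.05 6.6 0; 1 0.05 -0.05 6.6 0; 1 0.05 -0.05 6.6 0; 1 0.05 -0.05 6.6 0; 1 0.05 -0.05 6.6 0; 1 0.05 -0.05 6.6 0; 1 0.05 -0.05 6.6 0")

```text
time: 29.82
tool_pos: [0.4932, -0.376, 0.0488]
ee_rot: [3.14, 0.0, 1.821]
wrist_force: [2.1, 1.0, 1.2]
width: 0.0503
```

Run:
```python
from h import *
st(RACK,2)
```

```text
t 29.8667 w 0.049835320227209406 x y z yaw F [-2.02000e+00 -5.31300e+01  4.88100e+01  1.82091e+03  1.87000e+00
  8.80000e-01  1.25000e+00] sd [0.03 0.01 0.   0.01 0.28 0.08 0.04]
F local x,y: [2.03 0.39]
```

>>> servo_tool(series="1 0 0 0 0; 1 0 0 0 0; 1 0 0 -1 0; 1 0 0 -2 0; 1 0 0 -5 0; 1 0 0 -9 0; 1 0 0 -13 0; 1 0 0 -17 0; 1 0 0 -21 0; 1 0 0 -25 0; 1 0 0 -27 0; 1 0 0 -27 0; 1 0 0 -27 0; 1 0 0 -27 0; 1 0 0 -27 0")

```text
time: 31.12
tool_pos: [0.4917, -0.3754, 0.3148]
ee_rot: [-3.138, -0.006, 1.82]
wrist_force: [-0.1, 1.7, -1.2]
width: 0.0496
```

Run:
```python
from h import *
st(RACK,2)
rel(wpt(RAIL,-.4,5),.32,np.pi/2+RAIL[1])
```

```text
t 31.1667 w 0.0499344056988897 x y z yaw F [-3.29000e+00 -5.22400e+01  3.14850e+02  1.82054e+03 -5.70000e-01
  7.50000e-01 -1.56000e+00] sd [0.06 0.01 0.09 0.04 0.42 0.96 0.4 ]
F local x,y: [-0.36  0.87]
shift cm [55.91 14.16 -0.25] turn 0.0431 t 31.1667
```

>>> servo_tool(series="1 4 1.2 -0.3 0; 1 8 2.3 -0.3 0.01; 1 12 3.4 -0.3 0.02; 1 16 4.5 -0.3 0.03; 1 20 5.6 -0.3 0.043; 1 24 6.4 -0.3 0.043; 1 28 7.4 -0.3 0.043; 1 32 8.5 -0.3 0.043; 1 36 9.5 -0.3 0.043; 1 40 10.5 -0.3 0.043; 1 44 11.5 -0.3 0.043; 1 48 12.5 -0.3 0.043; 1 52 13.3 -0.3 0.043; 1 56 14.16 -0.3 0.043; 1 56 14.16 -0.3 0.043; 1 56 14.16 4 0.043; 1 56 14.16 8 0.043; 1 56 14.16 12 0.043; 1 56 14.16 16 0.043; 1 56 14.16 17 0.043")

```text
time: 32.83
tool_pos: [0.4855, 0.1995, 0.1387]
ee_rot: [-3.124, 0.002, 1.778]
wrist_force: [-1.7, -0.3, -2.0]
width: 0.0502
```

>>> servo_tool(series="1 0 0 0 0; 1 0 0 0 0; 1 0 0 0 0; 1 0 0 0 0; 1 0 0 0 0; 1 0 0 0 0; 1 0 0 0 0; 1 0 0 0 0")

```text
time: 33.5
tool_pos: [0.4916, 0.2017, 0.1492]
ee_rot: [3.14, -0.0, 1.778]
wrist_force: [-0.5, -0.5, -1.2]
width: 0.0496
```

Run:
```python
from h import *
st(RAIL,2)
rel(wpt(RAIL,-.4,6),.11,np.pi/2+RAIL[1])
shot("scene","s5"); im=cv2.imread("pics/s5.png")
a=cv2.resize(im[155:230,190:260],None,fx=8,fy=8,interpolation=cv2.INTER_CUBIC); cv2.imwrite("pics/s5c.png",a)
```

```text
t 33.55 w 0.049899659118294505 x y z yaw F [ 3.90000e-01  5.26000e+00  1.49070e+02  1.77781e+03 -3.30000e-01
 -5.20000e-01 -1.19000e+00] sd [0.08 0.01 0.14 0.   0.14 0.01 0.01]
F local x,y: [-0.43 -0.44]
shift cm [ 0.07 -0.07  3.89] turn 0.0004 t 33.55
```

View pics/s5c.png

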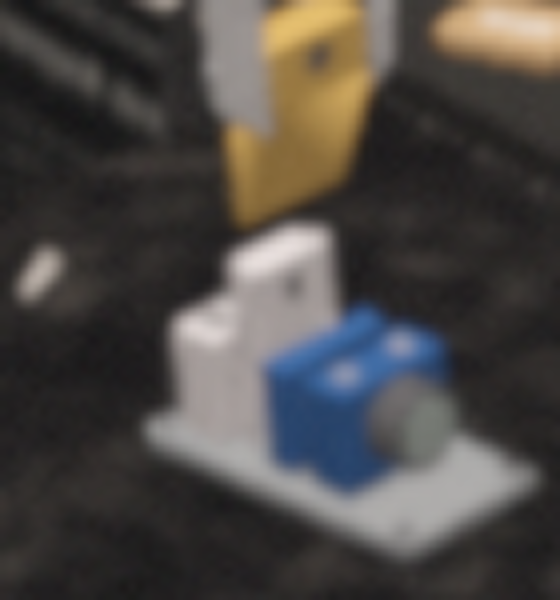

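The wedge hangs straight above the gap, tip near (265,205) in the crop. Lowering it beside the plates.

>>> servo_tool(series="1 0.05 -0.05 1.5 0; 1 0.05 -0.05 3 0; 1 0.05 -0.05 4.4 0; 1 0.05 -0.05 4.4 0; 1 0.05 -0.05 4.4 0; 1 0.05 -0.05 4.4 0; 1 0.05 -0.05 4.4 0")

```text
time: 34.18
tool_pos: [0.4933, 0.2005, 0.1105]
ee_rot: [3.134, 0.004, 1.777]
wrist_force: [-2.7, -6.0, 17.3]
width: 0.0496
```

Run:
```python
from h import *
st(RAIL,3)
```

```text
t 34.2833 w 0.04980766405272191 x y z yaw F [   1.94    3.69  110.53 1777.11   -2.25   -6.34   16.86] sd [0.01 0.01 0.01 0.01 0.35 0.31 0.39]
F local x,y: [-3.5  -5.74]
```

Unexpected contact (17 N up). I'll look before doing anything else.

Run:
```python
from h import *
shot("scene","s6"); im=cv2.imread("pics/s6.png")
a=cv2.resize(im[155:230,190:260],None,fx=8,fy=8,interpolation=cv2.INTER_CUBIC); cv2.imwrite("pics/s6c.png",a)
```

```text
(no output)
```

View pics/s6c.png

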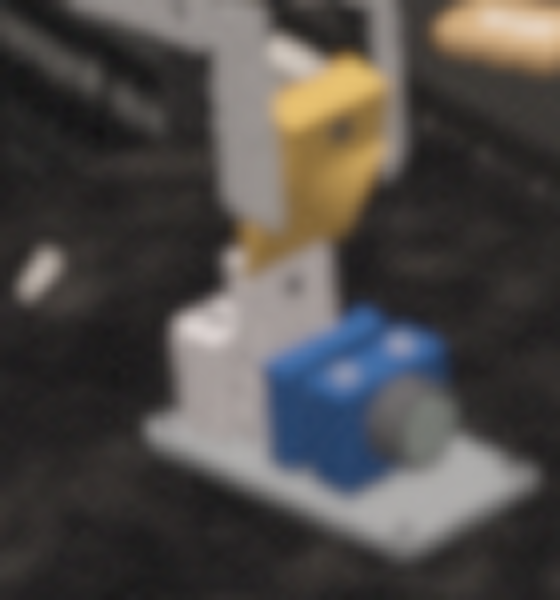

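The wedge tip caught on top of plate_2 and the wedge pivoted about the jaw axis. I have used all my picture views, so from here I measure with depth and force. First I lift clear, then measure the wedge's tilt and the plates' state.

>>> servo_tool(series="1 0 0 -0.5 0; 1 0 0 -1 0; 1 0 0 -2 0; 1 0 0 -4 0; 1 0 0 -6 0; 1 0 0 -8 0; 1 0 0 -8 0; 1 0 0 -8 0; 1 0 0 -8 0; 1 0 0 -8 0")

```text
time: 35.17
tool_pos: [0.4897, 0.2018, 0.1824]
ee_rot: [-3.138, 0.0, 1.778]
wrist_force: [0.6, 0.3, -0.9]
width: 0.0498
```

```bash
cat >> h.py <<'E'
def gold(tag,fr,ctr,r=70):
    "gold pixels' cloud in local frame mm, from scene"
    im,d,W=shot("scene",tag); hsv=cv2.cvtColor(im,cv2.COLOR_RGB2HSV)
    P=W.reshape(-1,3); m=((hsv[...,0]>12)&(hsv[...,0]<32)&(hsv[...,1]>90)).ravel()&np.isfinite(P[:,0])
    L=np.array([np.r_[local(fr,p),p[2]*1e3] for p in P[m]]); k=np.linalg.norm(L-ctr,axis=1)<r
    return L[k],P,im
E
python3 - <<'E'
from h import *
st(RAIL,2); o=robot.get_obs(); z=o["tool_pos"][2]*1e3; c=np.r_[local(RAIL,o["tool_pos"]),z]
L,P,im=gold("s7",RAIL,c)
print(len(L),"rel TCP min/max",(L-c).min(0).round(),(L-c).max(0).round())
for k in range(-60,60,8):
    m=abs(L[:,2]-z-k)<4
    if m.sum()>3: print(k,m.sum(),"y med",np.median(L[m,1]-c[1]).round(1),"min",np.percentile(L[m,1]-c[1],10).round(1),"max",np.percentile(L[m,1]-c[1],90).round(1))
# plates: points z 75..92 near rail
q=np.array([np.r_[local(RAIL,p),p[2]*1e3] for p in P[(np.abs(P[:,0]-.49)<.06)&(np.abs(P[:,1]-.21)<.06)&(P[:,2]>.06)&(P[:,2]<.1)]])
m=(q[:,2]>78)&(q[:,2]<90); print("plate tops",m.sum(),q[m].mean(0).round(1),np.percentile(q[m],[5,95],axis=0).round(1))
d4=np.load("pics/s4.npy"); W4=cloud("scene",d4).reshape(-1,3)
q=np.array([np.r_[local(RAIL,p),p[2]*1e3] for p in W4[(np.abs(W4[:,0]-.49)<.06)&(np.abs(W4[:,1]-.21)<.06)&(W4[:,2]>.06)&(W4[:,2]<.1)]])
m=(q[:,2]>78)&(q[:,2]<90); print("before    ",m.sum(),q[m].mean(0).round(1),np.percentile(q[m],[5,95],axis=0).round(1))
a=cv2.imread("pics/s4.png")[180:230,190:260].astype(int);b=cv2.imread("pics/s7.png")[180:230,190:260].astype(int)
D=abs(a-b).max(2); print("changed px",[(190+x,180+y) for y,x in np.argwhere(D>45)][:40], (D>45).sum())
E
```

```text
t 35.2167 w 0.05006074749733191 x y z yaw F [-1.36000e+00  5.70000e+00  1.82440e+02  1.77789e+03  1.10000e-01
 -2.80000e-01 -1.32000e+00] sd [0.01 0.01 0.   0.01 0.46 0.63 0.41]
F local x,y: [ 0.05 -0.3 ]
283 rel TCP min/max [-29. -20. -26.] [30. 20. 49.]
-20 21 y med 11.5 min 8.6 max 15.0
-12 28 y med 7.5 min 3.7 max 12.3
-4 26 y med 2.5 min -0.0 max 7.6
4 25 y med -3.2 min -5.1 max -0.9
12 21 y med -7.1 min -8.8 max -4.2
20 24 y med -12.0 min -13.7 max -9.2
28 31 y med -13.5 min -15.5 max -10.0
36 33 y med -14.1 min -16.5 max -10.9
44 63 y med -10.9 min -16.6 max -1.2
52 8 y med -3.5 min -6.0 max 1.2
plate tops 51 [-2.5 23.7 83.4] [[-20.8  16.6  79.9]
 [ 15.6  33.7  87.1]]
before     53 [-2.6 23.8 83.1] [[-19.8  15.9  78.4]
 [ 16.3  34.2  85.9]]
changed px [] 0
```

Run:
```python
from h import *
im=cv2.imread("pics/s5.png"); W=cloud("scene",np.load("pics/s5.npy")); hsv=cv2.cvtColor(im,cv2.COLOR_BGR2HSV)
P=W.reshape(-1,3); c=np.array([.39,5.26,149.1])
near=(np.abs(P[:,0]-.49)<.06)&(np.abs(P[:,1]-.21)<.06)
g=((hsv[...,0]>12)&(hsv[...,0]<32)&(hsv[...,1]>90)).ravel()
Lg=np.array([np.r_[local(RAIL,p),p[2]*1e3] for p in P[near&g&(P[:,2]>.09)]])
for k in range(-52,44,8):
    m=abs(Lg[:,2]-c[2]-k)<4
    if m.sum()>3: print("wedge z rel",k,m.sum(),"x",np.median(Lg[m,0]).round(1),"y",np.median(Lg[m,1]).round(1))
L=np.array([np.r_[local(RAIL,p),p[2]*1e3] for p in P[near&~g&(P[:,2]<.09)]])
for k in range(46,90,5):
    m=(abs(L[:,2]-k)<2.5)&(abs(L[:,0])<14); 
    if m.sum()>3: print("z",k,m.sum(),"y pct5/50/95",np.percentile(L[m,1],[5,50,95]).round(1))
# nose/carriage in blue
b=((hsv[...,0]>100)&(hsv[...,0]<125)&(hsv[...,1]>120)).ravel(); B=np.array([np.r_[local(RAIL,p),p[2]*1e3] for p in P[near&b]]); m=B[:,2]>49; print("blue top",m.sum(),np.percentile(B[m],[2,50,98],axis=0).round(1))
rel(wpt(RACK,-2.5,-60),.32,np.pi/2+RACK[1])
```

```text
wedge z rel -36 28 x -4.3 y 14.5
wedge z rel -28 28 x -7.5 y 11.1
wedge z rel -20 27 x -2.3 y 7.8
wedge z rel -12 35 x -8.7 y 6.5
wedge z rel -4 34 x -11.5 y 3.3
wedge z rel 4 25 x 4.5 y -1.8
wedge z rel 12 28 x -5.9 y -2.9
wedge z rel 20 31 x -0.0 y -3.2
wedge z rel 28 36 x -1.9 y -2.4
wedge z rel 36 52 x 3.4 y 3.8
z 46 10 y pct5/50/95 [-45.4 -36.6  -2.3]
z 51 59 y pct5/50/95 [-43.1  -4.9  57.2]
z 56 57 y pct5/50/95 [-31.9  -2.6  46.9]
z 61 9 y pct5/50/95 [ 4.7 19.4 21.4]
z 66 11 y pct5/50/95 [17.1 19.2 22.2]
z 71 9 y pct5/50/95 [16.4 18.9 21.6]
z 76 12 y pct5/50/95 [17.4 19.8 22.1]
z 81 16 y pct5/50/95 [17.  20.2 31.2]
z 86 17 y pct5/50/95 [17.9 27.2 34.5]
blue top 99 [[-29.3 -35.8  49.6]
 [ -4.5 -13.   53.4]
 [ 26.2   6.3  57.4]]
shift cm [-57.31 -11.62 -13.69] turn -0.0432 t 35.2667
```

The plates are undisturbed. The wedge has slipped up in the grip by about 17 mm and tilted by about 11°. I'll set it back in its rack slot to re-seat it, then regrip.

>>> servo_tool(series="1 0 0 -4 0; 1 0 0 -8 0; 1 0 0 -12 0; 1 -4 -1 -13.7 0; 1 -8 -2 -13.7 0; 1 -12 -3 -13.7 -0.01; 1 -16 -4 -13.7 -0.02; 1 -20 -5 -13.7 -0.03; 1 -24 -6 -13.7 -0.043; 1 -28 -7 -13.7 -0.043; 1 -32 -7.5 -13.7 -0.043; 1 -36 -8 -13.7 -0.043; 1 -40 -8.5 -13.7 -0.043; 1 -44 -9 -13.7 -0.043; 1 -48 -9.7 -13.7 -0.043; 1 -52 -10.5 -13.7 -0.043; 1 -56.9 -11.57 -13.7 -0.043; 1 -56.9 -11.57 -13.7 -0.043; 1 -56.9 -11.57 -10 -0.043; 1 -56.9 -11.57 -6 -0.043")

```text
time: 36.93
tool_pos: [0.4953, -0.3808, 0.2461]
ee_rot: [3.138, 0.005, 1.819]
wrist_force: [1.2, 0.8, -1.8]
width: 0.0498
```

>>> servo_tool(series="1 0 0 4 0; 1 0 0 8 0; 1 0 0 12 0; 1 0 0 14.5 0; 1 0 0 14.5 0; 1 0 0 14.5 0; 1 0 0 14.5 0; 1 0 0 14.5 0; 1 0 0 14.5 0; 1 0 0 14.5 0")

```text
time: 37.77
tool_pos: [0.4954, -0.3794, 0.1021]
ee_rot: [3.139, 0.004, 1.821]
wrist_force: [-0.4, -0.5, -0.6]
width: 0.0498
```

Run:
```python
from h import *
st(RACK,2); o=robot.get_obs(); z=o["tool_pos"][2]*1e3; c=np.r_[local(RACK,o["tool_pos"]),z]
L,P,im=gold("s8",RACK,c)
for k in range(-44,60,8):
    m=abs(L[:,2]-z-k)<4
    if m.sum()>3: print(k,m.sum(),"x",np.median(L[m,0]).round(1),"y med",np.median(L[m,1]).round(1), "rel",np.median(L[m,1]-c[1]).round(1))
q=np.array([np.r_[local(RACK,p),p[2]*1e3] for p in P[(np.abs(P[:,0]-.48)<.08)&(np.abs(P[:,1]+.324)<.1)&(P[:,2]>.02)&(P[:,2]<.032)]])
print("rack top bounds",np.percentile(q,[1,99],axis=0).round(1))
```

```text
t 37.8167 w 0.04973285721060937 x y z yaw F [-8.10000e-01 -5.69200e+01  1.01810e+02  1.82084e+03 -1.90000e-01
 -1.30000e-01 -9.10000e-01] sd [0.11 0.12 0.29 0.02 0.25 0.37 0.36]
F local x,y: [-0.22 -0.08]
-12 8 x -26.3 y med -46.3 rel 10.5
-4 10 x -26.1 y med -48.1 rel 8.7
20 15 x -6.6 y med -68.1 rel -11.3
28 26 x -13.3 y med -69.5 rel -12.7
36 28 x -7.4 y med -71.1 rel -14.3
44 135 x 2.5 y med -64.5 rel -7.7
52 8 x 23.0 y med -56.6 rel 0.2
rack top bounds [[-34.6 -59.7  20.4]
 [ 31.8  62.   31.4]]
```

>>> servo_tool(series="1 0 0 2 0; 1 0 0 4 0; 1 0 0 4.4 0; 1 0 0 4.4 0; 1 0 0 4.4 0; 1 0 0 4.4 0; 1 0 0 4.4 0")

```text
time: 38.45
tool_pos: [0.4949, -0.379, 0.0565]
ee_rot: [3.141, 0.001, 1.821]
wrist_force: [0.4, -0.2, -0.6]
width: 0.0501
```

Run:
```python
from h import *
st(RACK,2); rel(wpt(RACK,-2,-56),.04,np.pi/2+RACK[1])
```

```text
t 38.5 w 0.04997464905275289 x y z yaw F [-1.1900e+00 -5.6410e+01  5.6450e+01  1.8208e+03  5.5000e-01 -1.0000e-01
 -1.0100e+00] sd [0.02 0.05 0.07 0.03 0.13 0.09 0.42]
F local x,y: [ 0.51 -0.24]
shift cm [ 0.04 -0.08  1.64] turn -0.0003 t 38.5
```

>>> servo_tool(series="1 0 -0.05 0.4 0; 1 0 -0.05 0.8 0; 1 0 -0.05 1.1 0; 1 0 -0.05 1.1 0; 1 0 -0.05 1.1 0")

```text
time: 38.92
tool_pos: [0.4941, -0.3784, 0.0439]
ee_rot: [3.141, -0.001, 1.821]
wrist_force: [1.4, 0.4, -2.7]
width: 0.0495
```

>>> servo_tool(series="1 0 0 0.2 0; 1 0 0 0.4 0; 1 0 0 0.5 0; 1 0 0 0.5 0; 1 0 0 0.5 0")

```text
time: 39.33
tool_pos: [0.4941, -0.3784, 0.0399]
ee_rot: [3.141, -0.0, 1.821]
wrist_force: [0.5, 1.9, 2.2]
width: 0.0501
```

Run:
```python
from h import *
st(RACK,2)
```

```text
t 39.3833 w 0.04994972989516388 x y z yaw F [-1.710e+00 -5.570e+01  3.991e+01  1.821e+03  3.500e-01  2.010e+00
  2.000e+00] sd [0.01 0.   0.   0.01 0.11 0.11 0.21]
F local x,y: [0.84 1.87]
```

>>> servo_tool(series="1 0.2 0 0 0; 1 0.4 0 0 0; 1 0.6 0 0 0; 1 0.8 0 0 0; 1 0.8 0 0 0; 1 0.8 0 0 0")

```text
time: 39.88
tool_pos: [0.4934, -0.3757, 0.0407]
ee_rot: [3.14, 0.011, 1.82]
wrist_force: [4.8, -8.5, -3.0]
width: 0.05
```

Run:
```python
from h import *
st(RACK,2); o=robot.get_obs(); z=o["tool_pos"][2]*1e3; c=np.r_[local(RACK,o["tool_pos"]),z]
L,P,im=gold("s9",RACK,c)
for k in range(-44,60,8):
    m=abs(L[:,2]-z-k)<4
    if m.sum()>3: print(k,m.sum(),"x",np.median(L[m,0]).round(1), "rel y",np.median(L[m,1]-c[1]).round(1))
```

```text
t 39.9333 w 0.04980834076051359 x y z yaw F [-1.74000e+00 -5.29500e+01  4.06700e+01  1.82006e+03  4.79000e+00
 -8.10000e+00 -3.25000e+00] sd [0.01 0.   0.   0.03 0.01 0.35 0.22]
F local x,y: [ 2.63 -9.04]
28 24 x -11.6 rel y -12.5
36 29 x -8.6 rel y -14.1
44 108 x 1.6 rel y -10.0
52 23 x -0.5 rel y -3.1
```

>>> servo_tool(series="1 0.2 0 0 0; 1 0.4 0 0 0; 1 0.6 0 0 0; 1 0.8 0 0 0; 1 0.8 0 0 0; 1 0.8 0 0 0")

```text
time: 40.48
tool_pos: [0.4917, -0.3691, 0.0418]
ee_rot: [3.139, 0.014, 1.82]
wrist_force: [3.6, -9.3, 0.3]
width: 0.0501
```

Run:
```python
from h import *
st(RACK,2); o=robot.get_obs(); z=o["tool_pos"][2]*1e3; c=np.r_[local(RACK,o["tool_pos"]),z]
L,P,im=gold("s10",RACK,c)
for k in range(-44,60,8):
    m=abs(L[:,2]-z-k)<4
    if m.sum()>3: print(k,m.sum(),"x",np.median(L[m,0]).round(1), "rel y",np.median(L[m,1]-c[1]).round(1))
```

```text
t 40.5333 w 0.05000606181337016 x y z yaw F [-1.73000e+00 -4.61100e+01  4.17500e+01  1.81996e+03  3.52000e+00
 -9.00000e+00 -4.00000e-01] sd [0.   0.   0.02 0.01 0.11 0.27 0.74]
F local x,y: [ 1.18 -9.59]
-4 5 x -25.8 rel y 1.9
4 7 x -4.6 rel y -7.5
12 10 x 2.2 rel y -11.1
20 18 x -13.0 rel y -13.9
28 28 x -15.2 rel y -14.9
36 36 x -10.0 rel y -15.5
44 108 x -1.0 rel y -10.5
52 32 x -0.8 rel y -8.3
```

>>> servo_tool(series="1 -0.25 0 0 0; 1 -0.5 0 0 0; 1 -0.5 0 0.2 0; 1 -0.5 0 0.4 0; 1 -0.5 0 0.6 0; 1 -0.5 0 0.6 0; 1 -0.5 0 0.6 0")

```text
time: 41.17
tool_pos: [0.4919, -0.3695, 0.0362]
ee_rot: [3.14, 0.004, 1.821]
wrist_force: [0.8, -1.2, 8.2]
width: 0.0498
```

Run:
```python
from h import *
st(RACK,2)
```

```text
t 41.2167 w 0.05027830797244969 x y z yaw F [-1.66000e+00 -4.65000e+01  3.62300e+01  1.82105e+03  6.50000e-01
 -1.22000e+00  8.32000e+00] sd [0.   0.   0.   0.01 0.17 0.07 0.17]
F local x,y: [ 0.33 -1.35]
```

>>> servo_tool(series="0 0 0 0 0; -0.2 0 0 0 0; -0.4 0 0 0 0; -0.4 0 0 0 0; -0.4 0 0 0 0; -0.4 0 0 0 0; -0.4 -0.3 0 -0.5 0; -0.4 -0.66 0 -1.2 0; -0.4 -0.66 0 -1.2 0; -0.4 -0.66 0 -1.2 0")

```text
time: 42.05
tool_pos: [0.4935, -0.3753, 0.0467]
ee_rot: [3.14, 0.002, 1.82]
wrist_force: [1.0, 0.3, -0.2]
width: 0.066
```

Run:
```python
from h import *
st(RACK,2); o=robot.get_obs(); z=o["tool_pos"][2]*1e3; c=np.r_[local(RACK,o["tool_pos"]),z]
def prof(tag,im,W):
    hsv=cv2.cvtColor(im,cv2.COLOR_RGB2HSV); P=W.reshape(-1,3); g=((hsv[...,0]>12)&(hsv[...,0]<32)&(hsv[...,1]>90)).ravel()&(np.abs(P[:,0]-.49)<.06)&(np.abs(P[:,1]+.375)<.06)
    L=np.array([np.r_[local(RACK,p),p[2]*1e3] for p in P[g]]); print(tag,"zmax",np.percentile(L[:,2],97).round(1))
    for k in range(24,96,8):
        m=abs(L[:,2]-k)<4
        if m.sum()>3: print(k,m.sum(),"x",np.median(L[m,0]).round(1),"y",np.median(L[m,1]).round(1))
im,d,W=shot("scene","s11"); prof("now",im,W)
im=cv2.imread("pics/scene0.png")[...,::-1].copy(); prof("start",im,np.load("W_scene.npy"))
```

```text
t 42.1 w 0.06569957206755982 x y z yaw F [-1.69000e+00 -5.23200e+01  4.64500e+01  1.82049e+03  2.80000e-01
 -1.10000e-01 -1.90000e-01] sd [0.1  0.24 0.28 0.05 0.72 0.4  0.02]
F local x,y: [ 0.24 -0.17]
now zmax 166.1
48 5 x 14.7 y -55.4
56 17 x -9.6 y -59.6
64 29 x -3.8 y -60.3
72 34 x -6.6 y -60.0
80 95 x 2.1 y -56.8
88 16 x 4.0 y -54.2
start zmax 84.6
32 6 x -22.5 y -44.3
40 16 x -24.8 y -48.7
48 23 x -24.0 y -50.7
56 31 x -23.3 y -55.0
64 47 x -21.1 y -59.7
72 47 x -22.4 y -58.5
80 144 x -3.7 y -51.8
88 22 x -8.5 y -51.3
```

The wedge is seated upright again, with the same head height as at the start. Regripping.

>>> servo_tool(series="1 0 0 -0.2 0; 1 0 0 -0.2 0; 1 0 0 -0.2 0; 1 0 0 -0.2 0; 1 0 0 -0.2 0; 1 0 0 -0.2 0; 1 0 0 -0.2 0; 1 0 0 -0.2 0")

```text
time: 42.82
tool_pos: [0.4931, -0.3744, 0.0476]
ee_rot: [3.141, -0.0, 1.821]
wrist_force: [-0.5, 1.3, -0.7]
width: 0.0499
```

Run:
```python
from h import *
st(RACK,2)
```

```text
t 42.8667 w 0.04981199832768024 x y z yaw F [-1.75000e+00 -5.15500e+01  4.75900e+01  1.82085e+03 -1.60000e-01
  9.10000e-01 -2.20000e-01] sd [0.02 0.   0.   0.03 0.35 0.39 0.49]
F local x,y: [0.07 0.92]
```

>>> servo_tool(series="1 0 0 0 0; 1 0 0 -1 0; 1 0 0 -2 0; 1 0 0 -5 0; 1 0 0 -9 0; 1 0 0 -13 0; 1 0 0 -17 0; 1 0 0 -21 0; 1 0 0 -25 0; 1 0 0 -27 0; 1 0 0 -27 0; 1 0 0 -27 0; 1 0 0 -27 0")

```text
time: 43.95
tool_pos: [0.492, -0.3741, 0.315]
ee_rot: [-3.139, -0.004, 1.82]
wrist_force: [0.1, 0.3, -2.3]
width: 0.0499
```

Run:
```python
from h import *
st(RACK,2)
rel(wpt(RAIL,-.4,1.5),.32,np.pi/2+RAIL[1])
```

```text
t 44.0 w 0.04960282581386449 x y z yaw F [-2.70000e+00 -5.09000e+01  3.14550e+02  1.82049e+03  2.30000e-01
  1.70000e-01 -1.68000e+00] sd [0.03 0.09 0.47 0.03 0.1  0.09 0.58]
F local x,y: [0.27 0.11]
shift cm [55.42 14.09 -0.36] turn 0.0431 t 44.0
```

>>> servo_tool(series="1 4 1.2 -0.3 0; 1 8 2.3 -0.3 0.01; 1 12 3.4 -0.3 0.02; 1 16 4.5 -0.3 0.03; 1 20 5.6 -0.3 0.043; 1 24 6.4 -0.3 0.043; 1 28 7.4 -0.3 0.043; 1 32 8.5 -0.3 0.043; 1 36 9.5 -0.3 0.043; 1 40 10.5 -0.3 0.043; 1 44 11.5 -0.3 0.043; 1 48 12.5 -0.3 0.043; 1 52 13.3 -0.3 0.043; 1 55.5 14.1 -0.3 0.043; 1 55.5 14.1 -0.3 0.043; 1 55.5 14.1 4 0.043; 1 55.5 14.1 8 0.043; 1 55.5 14.1 12 0.043; 1 55.5 14.1 16 0.043; 1 55.5 14.1 17 0.043")

```text
time: 45.67
tool_pos: [0.4858, 0.1957, 0.1369]
ee_rot: [-3.122, 0.002, 1.777]
wrist_force: [-0.6, -0.3, -3.2]
width: 0.0499
```

>>> servo_tool(series="1 0 0 0 0; 1 0 0 0 0; 1 0 0 0 0; 1 0 0 0 0; 1 0 0 0 0; 1 0 0 0 0; 1 0 0 0 0; 1 0 0 0 0; 1 0 0 0 0; 1 0 0 0 0")

```text
time: 46.5
tool_pos: [0.4921, 0.1982, 0.1476]
ee_rot: [-3.142, -0.0, 1.778]
wrist_force: [0.2, -0.9, -1.1]
width: 0.05
```

```bash
cat > m.py <<'E'
from h import *
def meas(tag,n=4):
    Pg=[];Pl=[]
    for i in range(n):
        im,d,W=shot("scene",f"{tag}_{i}"); hsv=cv2.cvtColor(im,cv2.COLOR_RGB2HSV); P=W.reshape(-1,3)
        near=(np.abs(P[:,0]-.49)<.06)&(np.abs(P[:,1]-.21)<.06)
        g=((hsv[...,0]>12)&(hsv[...,0]<32)&(hsv[...,1]>90)).ravel(); w=(hsv[...,1]<50).ravel()&(hsv[...,2]>90).ravel()
        f=lambda m:[np.r_[local(RAIL,p),p[2]*1e3] for p in P[m]]
        Pg+=f(near&g&(P[:,2]>.05)); Pl+=f(near&w&(P[:,2]>.06)&(P[:,2]<.082))
    return np.array(Pg),np.array(Pl)
def report(tag,n=4):
    G,L=meas(tag,n); o=robot.get_obs(); z=o["tool_pos"][2]*1e3
    for k in range(-44,44,8):
        m=(abs(G[:,2]-z-k)<4)&(abs(G[:,0])<20)
        if m.sum()>3: print("wedge z",round(z+k),m.sum(),"y",np.median(G[m,1]).round(2))
    m=(abs(L[:,0])<15); print("plate face y",np.median(L[m,1]).round(2),m.sum(), np.percentile(L[m,1],[20,80]).round(1))
E
python3 - <<'E'
from m import *
report("s12"); st(RAIL,1)
E
```

```text
wedge z 103 12 y 14.81
wedge z 111 68 y 9.99
wedge z 119 75 y 6.82
wedge z 127 68 y 3.67
wedge z 135 72 y 0.79
wedge z 143 75 y -2.27
wedge z 151 79 y -5.58
wedge z 159 100 y -7.14
wedge z 167 98 y -7.73
wedge z 175 103 y -8.03
wedge z 183 189 y -1.19
plate face y 19.28 201 [17.3 22.1]
t 46.7 w 0.05007219645803437 x y z yaw F [ 2.30000e-01  1.66000e+00  1.47450e+02  1.77782e+03  5.70000e-01
  2.00000e-01 -2.12000e+00] sd [0. 0. 0. 0. 0. 0. 0.]
F local x,y: [0.6  0.08]
```

>>> servo_tool(series="1 0 0 1 0; 1 0 0 2 0; 1 0 0 3 0; 1 0 0 3 0; 1 0 0 3 0; 1 0 0 3 0")

```text
time: 47.2
tool_pos: [0.4921, 0.1981, 0.1173]
ee_rot: [-3.141, -0.0, 1.778]
wrist_force: [0.2, -0.6, -1.4]
width: 0.0496
```

Run:
```python
from h import *
st(RAIL,2)
```

```text
t 47.25 w 0.04966246271198141 x y z yaw F [ 3.70000e-01  1.66000e+00  1.17530e+02  1.77777e+03  8.00000e-02
  1.50000e-01 -9.70000e-01] sd [0.16 0.02 0.24 0.02 0.14 0.74 0.45]
F local x,y: [0.11 0.13]
```

>>> servo_tool(series="1 0 0 0.5 0; 1 0 0 1 0; 1 0 0 1.5 0; 1 0 0 1.5 0; 1 0 0 1.5 0; 1 0 0 1.5 0")

```text
time: 47.75
tool_pos: [0.4922, 0.1982, 0.1025]
ee_rot: [-3.142, -0.0, 1.778]
wrist_force: [0.2, -0.4, -1.3]
width: 0.0498
```

Run:
```python
from h import *
st(RAIL,2)
```

```text
t 47.8 w 0.049765448991434244 x y z yaw F [ 3.6000e-01  1.6500e+00  1.0262e+02  1.7778e+03  6.0000e-02  3.1000e-01
 -1.2000e+00] sd [0.06 0.02 0.12 0.   0.16 0.76 0.12]
F local x,y: [0.12 0.29]
```

>>> servo_tool(series="1 0.08 0 0.4 0; 1 0.08 0 0.8 0; 1 0.08 0 1.2 0; 1 0.08 0 1.2 0; 1 0.08 0 1.2 0")

```text
time: 48.22
tool_pos: [0.4915, 0.1991, 0.09]
ee_rot: [-3.14, -0.0, 1.778]
wrist_force: [-0.6, 0.5, -1.3]
width: 0.0496
```

Run:
```python
from h import *
st(RAIL,2)
```

```text
t 48.2667 w 0.04977060452347143 x y z yaw F [-4.00000e-02  2.65000e+00  9.01500e+01  1.77788e+03 -3.30000e-01
  5.20000e-01 -1.09000e+00] sd [0.08 0.04 0.13 0.01 0.22 0.07 0.21]
F local x,y: [-0.22  0.58]
```

>>> servo_tool(series="1 0 0 0.2 0; 1 0 0 0.4 0; 1 0 0 0.4 0; 1 0 0 0.4 0")

```text
time: 48.6
tool_pos: [0.4922, 0.1995, 0.0868]
ee_rot: [3.141, -0.001, 1.778]
wrist_force: [0.3, 2.3, -1.1]
width: 0.0501
```

Run:
```python
from h import *
st(RAIL,2)
```

```text
t 48.65 w 0.049937907441109736 x y z yaw F [ 6.4000e-01  2.9000e+00  8.6750e+01  1.7779e+03  6.2000e-01  2.2300e+00
 -6.0000e-01] sd [0.01 0.03 0.01 0.02 0.29 0.07 0.47]
F local x,y: [1.06 2.06]
```

>>> servo_tool(series="1 0.1 0 0 0; 1 0.15 0 0 0; 1 0.15 0 0 0; 1 0.15 0 0 0")

```text
time: 48.98
tool_pos: [0.4918, 0.2003, 0.0866]
ee_rot: [3.141, 0.0, 1.778]
wrist_force: [0.5, 0.6, -1.1]
width: 0.05
```

Run:
```python
from h import *
st(RAIL,2)
```

```text
t 49.0333 w 0.04997262889507269 x y z yaw F [ 3.50000e-01  3.77000e+00  8.66300e+01  1.77776e+03  5.00000e-01
  9.30000e-01 -5.50000e-01] sd [0.01 0.02 0.02 0.   0.02 0.36 0.5 ]
F local x,y: [0.68 0.81]
```

>>> servo_tool(series="1 0 0 0.2 0; 1 0 0 0.4 0; 1 0 0 0.5 0; 1 0 0 0.5 0; 1 0 0 0.5 0")

```text
time: 49.45
tool_pos: [0.4915, 0.2009, 0.0815]
ee_rot: [-3.142, -0.001, 1.778]
wrist_force: [-2.1, 3.8, -0.0]
width: 0.0497
```

Run:
```python
from h import *
st(RAIL,2)
```

```text
t 49.5 w 0.049865438845790276 x y z yaw F [ 2.50000e-01  4.38000e+00  8.14900e+01  1.77793e+03 -1.23000e+00
  3.26000e+00 -6.00000e-02] sd [0.   0.03 0.01 0.04 0.89 0.56 0.02]
F local x,y: [-0.53  3.44]
```

>>> servo_tool(series="1 0.08 0 0 0; 1 0.1 0 0 0; 1 0.1 0 0 0; 1 0.1 0 0.2 0; 1 0.1 0 0.4 0; 1 0.1 0 0.4 0; 1 0.1 0 0.4 0")

```text
time: 50.08
tool_pos: [0.4917, 0.2018, 0.0776]
ee_rot: [3.141, -0.001, 1.778]
wrist_force: [0.3, 4.1, 1.7]
width: 0.0497
```

Run:
```python
from m import *
st(RAIL,1); report("s13",2)
```

```text
t 50.0833 w 0.04967473612329241 x y z yaw F [5.50000e-01 5.30000e+00 7.76200e+01 1.77781e+03 2.80000e-01 4.14000e+00
 1.66000e+00] sd [0. 0. 0. 0. 0. 0. 0.]
F local x,y: [1.13 4.  ]
wedge z 58 7 y 7.67
wedge z 66 34 y 4.43
wedge z 74 34 y 1.09
wedge z 82 39 y -1.84
wedge z 90 41 y -4.13
wedge z 98 54 y -4.47
wedge z 106 51 y -4.39
wedge z 114 88 y 2.39
plate face y 3.74 1 [3.7 3.7]
```

>>> servo_tool(series="1 0.08 0 0 0; 1 0.15 0 0 0; 1 0.15 0 0 0; 1 0.15 0 0 0")

```text
time: 50.52
tool_pos: [0.4916, 0.2021, 0.0777]
ee_rot: [3.141, 0.002, 1.778]
wrist_force: [1.4, 0.8, 1.4]
width: 0.0499
```

Run:
```python
from h import *
st(RAIL,2)
```

```text
t 50.5667 w 0.04975916844243444 x y z yaw F [5.60000e-01 5.66000e+00 7.76600e+01 1.77753e+03 1.44000e+00 8.90000e-01
 1.15000e+00] sd [0.01 0.03 0.02 0.02 0.05 0.12 0.27]
F local x,y: [1.59 0.58]
```

>>> servo_tool(series="1 0.05 0 0.1 0; 1 0.1 0 0.2 0; 1 0.1 0 0.3 0; 1 0.1 0 0.3 0; 1 0.1 0 0.3 0")

```text
time: 50.98
tool_pos: [0.4917, 0.2024, 0.0757]
ee_rot: [3.14, 0.003, 1.777]
wrist_force: [0.8, -1.7, 5.4]
width: 0.05
```

Run:
```python
from h import *
st(RAIL,2)
```

```text
t 51.0333 w 0.05029935715244044 x y z yaw F [ 7.00000e-01  5.88000e+00  7.57500e+01  1.77727e+03  2.80000e-01
 -2.06000e+00  6.01000e+00] sd [0.01 0.01 0.   0.01 0.48 0.41 0.65]
F local x,y: [-0.15 -2.08]
```

>>> servo_tool(series="1 -0.05 0 0.1 0; 1 -0.05 0 0.2 0; 1 -0.05 0 0.3 0; 1 -0.05 0 0.4 0; 1 -0.05 0 0.4 0; 1 -0.05 0 0.4 0")

```text
time: 51.53
tool_pos: [0.4921, 0.2025, 0.0727]
ee_rot: [3.139, 0.002, 1.777]
wrist_force: [-0.2, -1.1, 8.3]
width: 0.0498
```

Run:
```python
from m import *
st(RAIL,2); report("s14",3)
# nose motion: blue-edge comparison, scene rectified at nose-top plane, against s5 (before)
for t in("s4","s5","s14_0","s14_1"):
    r=rectify("scene",cv2.imread(f"pics/{t}.png"),RAIL[0],RAIL[1],.053).astype(float)
    p=r[int((50-26)*2.5):int((50-14)*2.5)].mean(0); print(t,[tuple(p[int((80-y)*2.5)].astype(int).tolist()) for y in range(24,-20,-3)])
```

```text
t 51.5833 w 0.0499966836352766 x y z yaw F [ 1.14000e+00  5.84000e+00  7.27000e+01  1.77736e+03 -2.50000e-01
 -1.51000e+00  8.45000e+00] sd [0.01 0.02 0.02 0.02 0.04 0.4  0.12]
F local x,y: [-0.56 -1.43]
wedge z 61 30 y 4.31
wedge z 69 48 y 1.83
wedge z 77 52 y -0.94
wedge z 85 66 y -3.34
wedge z 93 69 y -4.16
wedge z 101 79 y -4.47
wedge z 109 130 y 3.47
plate face y 36.23 3 [36.  36.5]
s4 [(141, 143, 150), (132, 133, 139), (124, 116, 119), (124, 103, 97), (135, 97, 76), (148, 99, 66), (156, 103, 62), (153, 100, 60), (141, 91, 55), (129, 83, 51), (126, 85, 58), (136, 98, 76), (152, 117, 101), (161, 130, 118), (164, 134, 122)]
s5 [(141, 143, 151), (132, 133, 139), (124, 116, 119), (124, 103, 97), (135, 97, 76), (149, 100, 67), (157, 104, 63), (154, 101, 60), (141, 92, 55), (129, 83, 52), (125, 84, 58), (136, 98, 76), (152, 118, 102), (161, 131, 118), (164, 133, 122)]
s14_0 [(68, 125, 158), (71, 127, 160), (79, 127, 160), (94, 128, 157), (120, 128, 149), (140, 125, 133), (153, 117, 107), (157, 109, 84), (154, 102, 67), (149, 96, 60), (143, 95, 64), (146, 103, 78), (155, 119, 102), (162, 131, 118), (164, 134, 121)]
s14_1 [(68, 125, 158), (71, 126, 160), (79, 127, 159), (94, 128, 157), (119, 127, 149), (139, 124, 133), (153, 117, 106), (157, 109, 84), (154, 102, 67), (149, 97, 61), (143, 96, 64), (146, 103, 78), (155, 119, 101), (161, 130, 117), (164, 133, 121)]
```

>>> servo_tool(series="1 0 0 0.05 0; 1 0 0 0.05 0; 1 0 0 0.05 0; 1 0 0 0.05 0; 1 0 0 0.05 0; 1 0 0 0.05 0; 1 0 0 0.05 0; 1 0 0 0.05 0")

```text
time: 52.4
tool_pos: [0.4922, 0.2025, 0.0725]
ee_rot: [3.139, 0.002, 1.777]
wrist_force: [-0.8, -1.4, 10.3]
width: 0.0497
```

Run:
```python
from h import *
st(RAIL,2)
print(robot.close_job())
```

```text
t 52.45 w 0.049726625280640736 x y z yaw F [ 1.21000e+00  5.83000e+00  7.25100e+01  1.77734e+03 -6.90000e-01
 -1.91000e+00  1.01600e+01] sd [0.01 0.01 0.   0.02 0.16 0.5  0.16]
F local x,y: [-1.07 -1.73]
the job is handed in; nothing more can be done
None
```

I handed the job in at 52.5 s. plate_1, then plate_2, stand on the rail against the stop, and the wedge is jammed beside the carriage, still gripped and pressed down. plate_3 stayed in the rack.

- **Plates:** the gap measured about 24.7 mm, so two plates left about 8.7 mm for the wedge. The second plate met the first within about 0.1 mm of where I expected, and a later image comparison showed neither had moved.
- **Wedge, first attempt failed:** its tip caught on top of plate_2 at 17 N, and the wedge slipped and tilted in the grip. I put it back in its rack slot, regripped it, and the second insertion went in cleanly.
- **Last readings:**
  - The upward wrist force was about 10 N and steady, with the grip at 50 mm.
  - The wedge tip was about 23 mm above the bed.
  - I estimate the nose gave about 3 mm. That is worked out from the wedge depth and a narrower nose-to-carriage gap in the picture, not measured directly.
- **Not checked:** I had used all 12 picture views, so the final state was judged from force, depth and image numbers only. The wedge still leaned by about 1–2° in the last depth check. The two cameras disagreed by 2–4 mm in absolute position, so I relied on relative measurements and contact. I did not check the loose bystanders at the end, but no move was made toward them.

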